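# Gauge the empty eyepiece tube of a microscope head

## Task

Check the bore of the open, sloping eyepiece tube on the microscope head with the double-ended plug gauge: slide the green go end fully in until its collar sits on the mouth of the tube and pause for a moment, then draw it out, turn the gauge end for end, and press the face of the red no-go end gently and squarely against the mouth, centred on the bore, for a moment, to show that it does not enter. Then lay the gauge back in its V cradle, either way round, and let go, without hammering the tube or disturbing the eyepiece, the jar and the carton.

Things in the scene. Friction and masses are not known exactly. Their poses are not given: they have to be found in the camera images.
- gauge: Plug gauge, 124 mm long, about 0.25 kg, balanced. Origin mid-handle on its axis; x along it to the go end. Handle 20 x 20 mm aluminium bar, flats square to y and z, x -31..31 mm, green band on go side, red on no-go side; collars 38 mm across to x = +-36. Go end: steel, 28 mm diameter, x 36..68, last 4 mm tapered to 23 mm. No-go end: steel, 33 mm diameter, x -36..-56, flat face.
- go_shoulder (a point): Point on the gauge's axis in the go collar's outer face (gauge x = +36 mm): the face that meets the tube's mouth when the go end is fully in. Axes as gauge.
- nogo_face (a point): Centre of the flat face of the no-go end (gauge x = -56 mm). Axes as gauge.
- eyetube: Open eyepiece tube fixed on the head: dark steel, bore 30 mm across, 45 mm deep, outside 41 mm. Origin: centre of its mouth, 143 mm above the counter; z points out along the bore, 30 degrees above level; y is level. The parallel tube 68 mm off towards -y is shut by a 45 mm blue cap standing 6 mm proud of the open mouth.
- head: White microscope head off its stand, fixed to the counter on a dark ring 116 mm across. Origin: centre of the ring's underside, z up, x level towards where the tubes point. Housing 130 x 136 mm, top at 100 mm, blue side knobs to y = +-84 mm; a sloped hump carries the tubes, the open one's mouth at (120, 34, 143) mm.
- cradle: Fixed wooden cradle: base 150 x 70 x 12 mm, two V blocks 14 mm thick at x = +-47 mm, 48 mm wide, tops at 56 mm. Origin: centre of its underside, x lengthwise, z up. The gauge lies in it at the start: axis 55 mm above the counter along x, go end to +x, handle centred, two flats upright. The Vs centre it sideways; 4 mm play each way along x. Reversed, it also stays, 4 degrees off level.
- eyepiece: Bystander: loose blue eyepiece standing on its narrow end, 44 mm in diameter, 60 mm tall; origin at the centre of its underside, z up.
- jar: Bystander: loose small clear jar with white cap, 48 mm in diameter, 75 mm tall; origin at the centre of its underside, z up.
- carton: Bystander: loose flat white carton with a green band, 80 x 100 x 35 mm; origin at the centre of its underside, long side along local y.
There are look-alikes about, which are no part of the job. There is more than one size of the head; the job needs the middle-sized. What is shaped like the gauge but orange is not meant.

How it is judged:
By the outcome, as a careful person would: the job done as asked, in the order asked, and still so for the second after the job is handed in, with the robot touching nothing.
It also fails if it takes over 72 s, if anything falls off the work surface, if the arm or the gripper's body presses on something with over 40 N, if the wrist force passes 120 N, or if a joint passes its speed limit or range.

## Robot

A 6-joint arm with a two-finger parallel gripper is mounted at the origin on the work surface. World frame = base frame: x ahead of the robot, y to its left, z up, the work surface at z = 0. Lengths are in m, angles in rad, forces in N, time in s.
With the tool pointing down it reaches from about 0.3 to 0.775 m from the base axis. Payload 14.6 kg.
Tool frame: the origin (TCP) lies on the mounting face of the last link; the fingertips stand 199 mm ahead of it and the grasp point (between the pads) lies 180 mm ahead of it; z points along the fingers, y is the line along which they close (so a half turn about z gives the same grasp; the last joint's range is limited). The gripper opens to 94 mm and grips with 3 to 60 N. Pads are 16 mm wide; open, the fingers measure 119 mm over their backs; the gripper's body (75 mm by 177 mm) begins 78 mm behind the grasp point.
Start: joints at [1.047, 0.3, 1.521, -0, 1.321, -0.067], TCP at [0.243, 0.494, 0.405] pointing down, gripper open.
Joint ranges: [-3.03, 3.03], [-0.79, 2.21], [0.23, 2.52], [-1.04, 4.18], [0, 3.07], [-2.55, 2.55]. Speed limits (rad/s): [2.22, 2.22, 2.57, 3.14, 3.14, 3.14].

## Interface

Orientations are given as [roll, pitch, yaw] about the fixed x, y, z axes, in that order (R = Rz(yaw) Ry(pitch) Rx(roll)).
In Python, from station import get_obs, camera, hand_in gives the robot as it stands.
- The arm moves only by the tool apply_moves, never from a script. Its argument "increments" is a list of rows, each an object of numbers: "tx", "ty", "tz": the shift along the tool's x, y, z as a fraction of full scale; "ax", "ay", "az": the turn, a rotation vector about the tool's x, y, z as a fraction of full scale. In form: [{"tx": .., "ty": .., "tz": .., "ax": .., "ay": .., "az": ..}, ...]. A call has 1 to 12 rows; each row shifts and turns the commanded pose from where the row before left it, along the tool's axes as they then stand; what a row does not reach is not made up. Full scale, the value 1, is 30 mm for a shift and 5 degrees for a turn. A row lasts 1/8 s, in which the tool goes at most 62.5 mm and 10.7 degrees, less where a joint would pass 70% of its speed; a pose out of reach is approached as far as the arm can. A call with a number of a shift or a turn outside -1 to 1 is refused whole. A call with a gripper value outside its range is refused whole. "jaw" is the closure, from 0 (fully open) to 1 (shut), set as the call begins (left out, the last holds). The fingers move at their own pace and stop on an object; "force" is the grip in N (left out, the last holds). Time passes only in rows, so rows that do not move let the fingers close. It gives the time, the measured TCP pose, the force, the opening and the grip force at its end, in the units of the state.
- get_obs(): the state, without advancing time (a new reading comes with each control period).
- camera(name): name is "scene" or "top"; returns a dict with "pixels" (480x640x3 uint8, red, green, blue), "camera_matrix" (3x3 intrinsics, pixels), "R" (3x3) and "t" (3): a world point X has camera coordinates R X + t. Camera axes: x right, y down, z forward; pixel columns grow to the right and rows downward; lengths in m; the calibration is good to about 2 mm. A picture is of the moment at which its call begins. There is no depth.
- hand_in(): hands the job in; it is judged then, once.
The state is a dict: "time_s": time; "qpos": joint angles; "joint_vel": joint speeds; "tau": joint torques, N m; "ee_pos": TCP position; "eef_rot": TCP orientation; "force": force on the tool from outside, world axes, zero at the start; "moment": the same for the moment, N m; "grip_width": finger opening in m; "grip_force": force on a finger pad.
Only numpy, scipy, OpenCV 4.12 (cv2) and the standard library are available. Lean on these libraries where they do the work, as an engineer would, in place of code of your own. Each camera call takes 0.05 s, during which the arm holds its last target. There are 200 camera calls.

## Working session

There is one attempt and no reset: what is moved stays moved. The work goes in short steps, Python scripts to look and compute and a tool call to move; the robot and the scene stay as the last step left them, time stands still between calls to the robot, and variables do not carry over. Pictures are saved under pics/ and viewed, at most 10 in all, crops included, and the job is handed in when it is done.

Besides the shell and the picture viewer there is one more tool, called after "Emit:" as name([rows], argument=value, ...), one row to a line, values as JSON. apply_moves: Moves the arm, as the interface text tells. Its arguments: {"type":"object","properties":{"increments":{"type":"array"},"jaw":{"type":"number"},"force":{"type":"number"}},"required":["increments"]}

```bash
ls; mkdir -p pics; python3 - <<'E'
from station import get_obs,camera
import cv2,numpy as np,pickle
o=get_obs();print(o)
for n in("scene","top"):
    c=camera(n);cv2.imwrite(f"pics/{n}0.png",c["pixels"][:,:,::-1]);pickle.dump(c,open(f"{n}0.pkl","wb"));print(c["camera_matrix"],c["R"],c["t"])
E
```

```text
pics
{'time_s': 0.0, 'qpos': array([ 1.04740965e+00,  3.00466296e-01,  1.52160435e+00, -2.20041680e-05,
        1.32067897e+00, -6.65779345e-02]), 'joint_vel': array([-0.0013998 ,  0.00030315, -0.00178627, -0.00177367, -0.00039199,
       -0.00092348]), 'tau': array([-2.91889650e-03, -5.31791174e+01, -3.52748716e+01,  7.07380241e-02,
        2.42361089e-02, -1.15462803e-04]), 'ee_pos': array([0.24257187, 0.49357654, 0.40407898]), 'eef_rot': array([-3.14043683e+00, -5.57056241e-05,  2.68478934e+00]), 'force': array([-0.15858818,  0.61376999,  0.34283068]), 'moment': array([-0.03841263, -0.0324983 , -0.0108349 ]), 'grip_force': 0.0, 'grip_width': 0.09387073119949127}
[[565.7546428    0.         314.67004833]
 [  0.         565.7546428  243.37127216]
 [  0.           0.           1.        ]] [[-0.73352483  0.6796376  -0.00583591]
 [ 0.38308759  0.40633884 -0.82953761]
 [-0.56141359 -0.61072209 -0.55842036]] [ 0.40590018 -0.14964612  1.81221425]
[[569.85772161   0.         329.4789245 ]
 [  0.         569.85772161 245.41534219]
 [  0.           0.           1.        ]] [[ 5.16693485e-04 -9.99780897e-01 -2.09258469e-02]
 [-9.84940024e-01  3.10918675e-03 -1.72868397e-01]
 [ 1.72895584e-01  2.07000241e-02 -9.84722614e-01]] [0.06529064 0.61209694 1.30421162]
```

View pics/scene0.png

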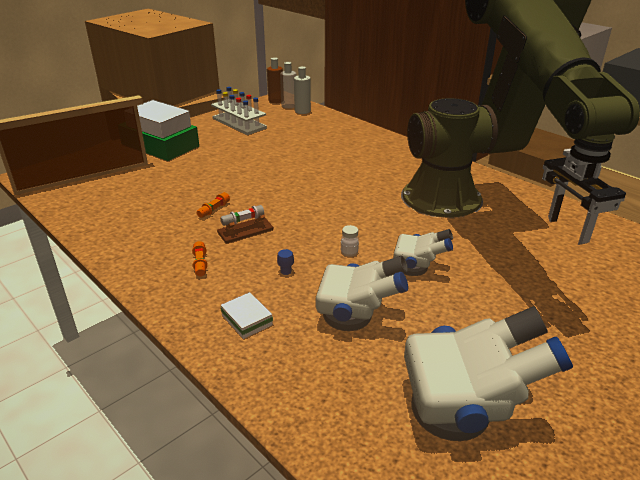

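View pics/top0.png

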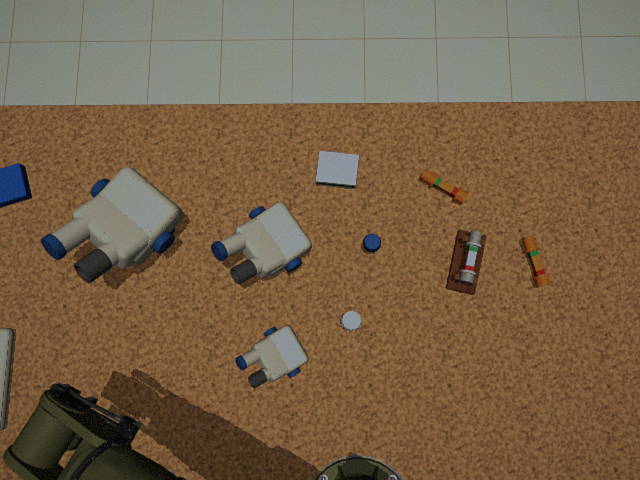

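The middle-sized head is at top (265,245) and scene (360,290). The gauge in its cradle is at top (467,260) and scene (245,220), with its green end up in the top view (+x). The jar, eyepiece and carton lie between them. I'll zoom in on both.

```bash
python3 - <<'E'
import cv2,pickle,numpy as np
T=[("top",205,195),("top",425,215),("scene",312,250),("scene",200,190)]
im=[]
for n,u,v in T:
    p=pickle.load(open(f"{n}0.pkl","rb"))["pixels"][:,:,::-1]
    w,h=(112,84)
    im.append(cv2.resize(p[v:v+h,u:u+w],(400,300),interpolation=cv2.INTER_CUBIC))
cv2.imwrite("pics/z.png",np.vstack([np.hstack(im[:2]),np.hstack(im[2:])]))
E
```

```text
(no output)
```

View pics/z.png

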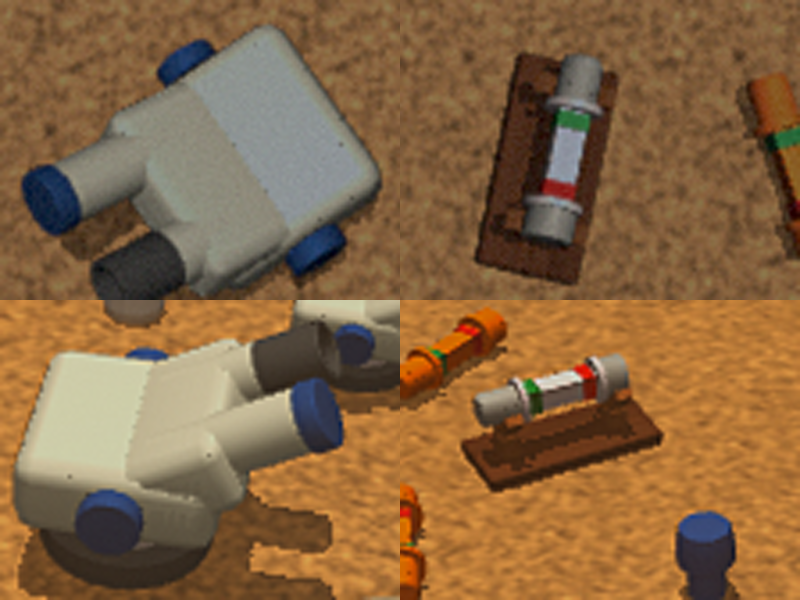

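```bash
cat > h.py <<'E'
import cv2,pickle,numpy as np
def load(n,i=0): return pickle.load(open(f"{n}{i}.pkl","rb"))
def ray(c,u,v):
    d=c["R"].T@np.linalg.inv(c["camera_matrix"])@[u,v,1.]; return -c["R"].T@c["t"],d/np.linalg.norm(d)
def plane(c,u,v,z):
    o,d=ray(c,u,v); return o+d*(z-o[2])/d[2]
def proj(c,X):
    p=c["camera_matrix"]@(c["R"]@np.asarray(X)+c["t"]); return p[:2]/p[2]
def tri(a,ua,b,ub):
    o1,d1=ray(a,*ua);o2,d2=ray(b,*ub)
    s=np.linalg.lstsq(np.c_[d1,-d2],o2-o1,rcond=None)[0]
    p,q=o1+s[0]*d1,o2+s[1]*d2; return (p+q)/2,np.linalg.norm(p-q)
def blobs(mask,roi,mn=8):
    u,v,w,h=roi;m=np.zeros_like(mask);m[v:v+h,u:u+w]=mask[v:v+h,u:u+w]
    n,l,s,c=cv2.connectedComponentsWithStats(m)
    return [(s[i,4],c[i].round(2),l==i) for i in range(1,n) if s[i,4]>=mn]
def hsv(c): return cv2.cvtColor(c["pixels"],cv2.COLOR_RGB2HSV)
E
python3 - <<'E'
from h import *
R={"top":(200,190,125,110),"scene":(305,240,115,100)}
C={n:load(n) for n in R}
pl={}
for n,c in C.items():
    H=hsv(c)
    for nm,m in(("blue",((abs(H[...,0].astype(int)-115)<15)&(H[...,1]>110))),("dark",(H[...,1]<90)&(H[...,2]<95))):
        for a,ce,mm in sorted(blobs((m*255).astype(np.uint8),R[n],25),key=lambda b:-b[0]):
            ys,xs=np.nonzero(mm);P=np.c_[xs,ys].astype(float)
            w,V=np.linalg.eigh(np.cov(P.T)); d=V[:,1]
            print(n,nm,a,ce,"ext",xs.min(),xs.max(),ys.min(),ys.max(),"dir",d.round(3),"rect",cv2.minAreaRect(P.astype(np.float32)))
# gauge
for n,r in(("top",(440,215,55,80)),("scene",(210,190,65,45))):
    c=C[n];H=hsv(c);h=H[...,0].astype(int)
    for nm,m in(("green",(abs(h-65)<20)&(H[...,1]>100)),("red",((h<5)|(h>172))&(H[...,1]>150)&(H[...,2]>90)),("lite",(H[...,1]<70)&(H[...,2]>90))):
        for a,ce,mm in blobs((m*255).astype(np.uint8),r,12):
            print(n,nm,a,ce,plane(c,*ce,.065).round(4),cv2.minAreaRect(np.argwhere(mm)[:,::-1].astype(np.float32)))
E
```

```text
top blue 208 [218.93 250.44] ext 211 226 242 259 dir [0.484 0.875] rect ((219.00001525878906, 250.50001525878906), (18.782970428466797, 12.074767112731934), 63.43495178222656)
top blue 128 [292.73 264.44] ext 285 300 258 271 dir [-0.823  0.568] rect ((292.83782958984375, 264.4729919433594), (8.021086692810059, 16.855907440185547), 54.462318420410156)
top blue 91 [256.1  211.65] ext 249 264 207 218 dir [-0.839  0.544] rect ((256.0384521484375, 211.3076934814453), (6.101701259613037, 15.808955192565918), 56.30992889404297)
top dark 651 [256.55 269.18] ext 231 311 245 283 dir [-0.97   0.244] rect ((271.9921875, 263.59283447265625), (22.647052764892578, 84.58040618896484), 76.37300109863281)
top dark 59 [236.69 250.68] ext 227 245 246 256 dir [-0.923  0.385] rect ((236.369873046875, 251.98629760742188), (6.554304122924805, 20.36515998840332), 69.44395446777344)
scene blue 63 [396.92 277.38] ext 394 401 272 283 dir [-0.044  0.999] rect ((397.5, 277.5), (11.0, 7.0), 90.0)
scene blue 63 [342.87 305.92] ext 335 350 303 309 dir [-0.986 -0.167] rect ((342.89190673828125, 305.64862060546875), (
[... 1140 characters left out ...]
)
top lite 113 [467.9  275.27] [ 0.5386 -0.2584  0.065 ] ((468.5, 275.5), (11.0, 13.0), 90.0)
scene red 15 [251.6  209.67] [ 0.5568 -0.262   0.065 ] ((251.75001525878906, 209.75001525878906), (4.949747562408447, 2.8284268379211426), 45.0)
scene lite 50 [257.96 208.38] [ 0.539  -0.2552  0.065 ] ((258.0, 208.50003051757812), (7.905693531036377, 8.538147926330566), 71.56504821777344)
scene lite 41 [243.71 212.17] [ 0.5818 -0.2663  0.065 ] ((243.88677978515625, 212.10379028320312), (3.434013605117798, 11.813007354736328), 74.05460357666016)
scene lite 75 [228.73 216.87] [ 0.628  -0.2745  0.065 ] ((228.24484252929688, 216.06207275390625), (14.28382396697998, 8.719776153564453), 4.763641834259033)
```

```bash
python3 - <<'E'
from h import *
t,s=load("top"),load("scene")
a=plane(t,292.73,264.44,.06);b=plane(t,256.1,211.65,.06)
print("knobs",a.round(4),b.round(4),np.linalg.norm(a-b),"x-yaw",np.degrees(np.arctan2(*(a-b)[[1,0]]))-90)
vis=[]
for c,r in((t,(222,250,40,40)),(s,(372,246,55,34))):
    H=hsv(c);rgb=c["pixels"]
    u,v,w,h=r
    sp=np.zeros(H.shape[:2],np.uint8);m=((H[...,2]<100)&((rgb[...,0].astype(int)-rgb[...,2])<22)&((rgb[...,2].astype(int)-rgb[...,0])<15)).astype(np.uint8)*255
    m=cv2.morphologyEx(cv2.morphologyEx(m,cv2.MORPH_CLOSE,np.ones((3,3))),cv2.MORPH_OPEN,cv2.getStructuringElement(2,(7,7)))
    for A,ce,mm in blobs(m,r,40):
        P=np.argwhere(mm)[:,::-1].astype(np.float32);print(A,ce,cv2.minAreaRect(P),P.min(0),P.max(0))
    z=rgb[v:v+h,u:u+w,::-1].copy();zz=cv2.resize(z,(400,300),interpolation=cv2.INTER_NEAREST)
    mz=cv2.resize(cv2.cvtColor(m[v:v+h,u:u+w],8),(400,300),interpolation=cv2.INTER_NEAREST)
    vis.append(np.hstack([zz,mz]))
cv2.imwrite("pics/m.png",np.vstack(vis))
E
```

```text
knobs [0.5658 0.1512 0.06  ] [0.6941 0.2409 0.06  ] 0.1565782326449136 x-yaw -235.04581611829107
448 [244.51 271.36] ((245.57308959960938, 270.43463134765625), (20.786273956298828, 29.995380401611328), 74.74488067626953) [231. 259.] [261. 283.]
524 [400.88 266.55] ((402.8814697265625, 265.20684814453125), (18.64714813232422, 39.91801452636719), 88.21009063720703) [383. 256.] [423. 275.]
```

View pics/m.png

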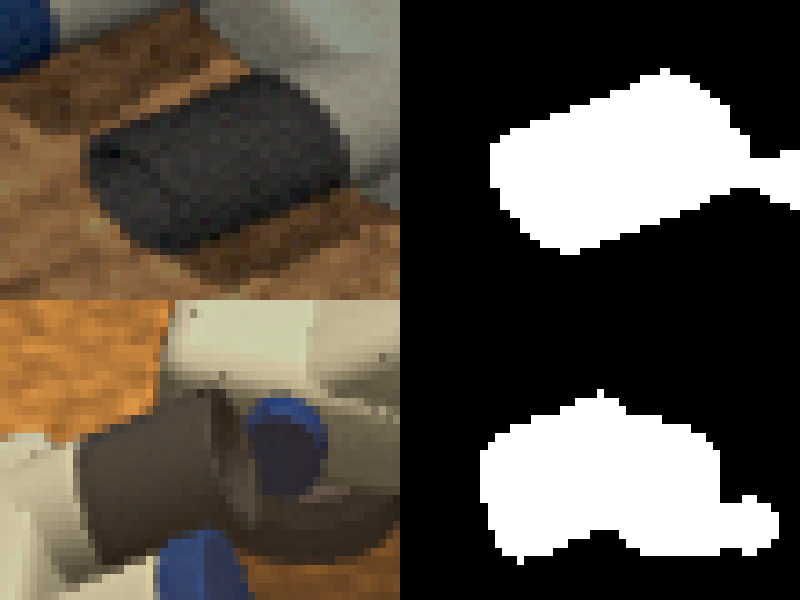

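Emit:
apply_moves([
  {"ty": 0.8, "tx": 0.55},
  {"ty": 0.8, "tx": 0.55},
  {"ty": 0.8, "tx": 0.55},
  {"ty": 0.8, "tx": 0.55},
  {"ty": 0.8, "tx": 0.55},
  {"ty": 0.8, "tx": 0.55},
])

```text
schema error: expected keys tx, ty, tz, ax, ay, az
```

```bash
python3 - <<'E'
from h import *
t,s=load("top"),load("scene")
print("mouth tri",tri(t,(235.3,275.6),s,(403.5,263.9)),"planes",plane(t,235.3,275.6,.143),plane(s,403.5,263.9,.143))
# cap face in scene: bright blue ellipse; top: cap rim
for c,r in((s,(390,264,25,35)),(t,(205,235,30,32))):
    rgb=c["pixels"].astype(int);m=((rgb[...,2]-rgb[...,0])>20).astype(np.uint8)*255
    for A,ce,mm in blobs(m,r,30):
        P=np.argwhere(mm)[:,::-1].astype(np.float32);print("cap",A,ce,cv2.minAreaRect(P),P.min(0),P.max(0))
for yaw in(120,123,125,127):
    d=np.array([np.cos(np.radians(yaw)),np.sin(np.radians(yaw)),0]);y=np.array([-d[1],d[0],0]);z=np.array([0,0,1])
    c0=np.array([.63,.196,0]);M=c0+.12*d+.034*y+.143*z
    zt=d*np.cos(np.pi/6)+.5*z;up=-.5*d+.866*z
    print(yaw,M.round(4),"pred mouth",proj(t,M).round(1),proj(s,M).round(1),"dir top",(proj(t,M+.03*zt)-proj(t,M-.03*zt)).round(2),"scene",(proj(s,M+.03*zt)-proj(s,M-.03*zt)).round(2))
    cf=M-.068*y+.006*zt;print("  capface",proj(t,cf).round(1),proj(s,cf).round(1))
# cradle brown
H=hsv(t);u=(440,220,55,82)
rgb=t["pixels"].astype(int);m=((rgb[...,0]<105)&(rgb.max(2)-rgb.min(2)>15)|((rgb.max(2)-rgb.min(2)<25)&(rgb[...,0]>90))).astype(np.uint8)*255
m=cv2.morphologyEx(m,cv2.MORPH_OPEN,np.ones((5,5)))
for A,ce,mm in blobs(m,u,300):
    box=cv2.boxPoints(cv2.minAreaRect(np.argwhere(mm)[:,::-1].astype(np.float32)));print(A,ce,[plane(t,*p,.012)[:2].round(4) for p in box])
E
```

```text
mouth tri (array([0.5300797 , 0.27067604, 0.14139914]), np.float64(0.0014822925377726975)) planes [0.52942307 0.27095738 0.143     ] [0.5324042  0.27147423 0.143     ]
cap 172 [400.37 280.08] ((400.35003662109375, 281.54998779296875), (19.606117248535156, 11.700427055358887), 71.56504821777344) [394. 272.] [407. 290.]
cap 214 [219.01 250.36] ((219.1000213623047, 250.20001220703125), (18.335756301879883, 12.521980285644531), 63.43495178222656) [211. 241.] [227. 260.]
120 [0.5406 0.2829 0.143 ] pred mouth [230.1 270.6] [405.1 267.6] dir top [-23.2    9.93] scene [24.42 -6.89]
  capface [213.4 245.4] [402.3 285.1]
123 [0.5361 0.2781 0.143 ] pred mouth [232.2 272.6] [404.7 265.9] dir top [-22.56  11.03] scene [24.48 -7.59]
  capface [214.1 248.3] [403.6 283.4]
125 [0.5333 0.2748 0.143 ] pred mouth [233.6 273.9] [404.4 264.7] dir top [-22.09  11.74] scene [24.48 -8.06]
  capface [214.7 250.2] [404.3 282.3]
127 [0.5306 0.2714 0.143 ] pred mouth [235.1 275.1] [404.  263.6] dir top [-21.6   12.44] scene [24.46 -8.53]
  capface [215.4 252.1] [405.  281.1]
963 [459.06 265.24] [array([ 0.5076, -0.2137]), array([ 0.6607, -0.2408]), array([ 0.6499, -0.3118]), array([ 0.4974, -0.2836])]
320 [474.82 257.9 ] [array([ 0.5544, -0.263 ]), array([ 0.6194, -0.2763]), array([ 0.6134, -0.3112]), array([ 0.5484, -0.2976])]
```

Emit:
apply_moves([
  {"tx": 0.55, "ty": 0.8, "tz": 0, "ax": 0, "ay": 0, "az": 0},
  {"tx": 0.55, "ty": 0.8, "tz": 0, "ax": 0, "ay": 0, "az": 0},
  {"tx": 0.55, "ty": 0.8, "tz": 0, "ax": 0, "ay": 0, "az": 0},
  {"tx": 0.55, "ty": 0.8, "tz": 0, "ax": 0, "ay": 0, "az": 0},
])

```text
time_s: 0.6
ee_pos: [0.2255, 0.6098, 0.4042]
eef_rot: [-3.141, 0.0, 2.685]
force: [-0.4, 0.1, 0.2]
grip_width: 0.0938
grip_force: 0.0
```

The top crop shows the dark tube's mouth centred at about top (235,276). In the scene view it is at about (403,264). My first move went the wrong way, because tool y points to world (+0.44,+0.90), so I'm making a screw-motion helper to work out identical rows.

```bash
cat >> h.py <<'E'
from scipy.spatial.transform import Rotation as Ro
from scipy.linalg import logm,expm
def T(p,R):
    M=np.eye(4);M[:3,:3]=R;M[:3,3]=p;return M
def pose(p,rpy): return T(p,Ro.from_euler("xyz",rpy).as_matrix())
def frame(p,xdir,zdir):   # tool frame with x,z given; p = grasp point
    x=np.array(xdir)/np.linalg.norm(xdir);z=np.array(zdir,float);z-=x*(x@z);z/=np.linalg.norm(z)
    return T(np.array(p)-.18*z,np.c_[x,np.cross(z,x),z])
def steps(A,B,n=None):
    X=np.real(logm(np.linalg.inv(A)@B))
    f=lambda n:expm(X/n)
    def row(n):
        E=f(n);return np.r_[E[:3,3]/.03,np.degrees(Ro.from_matrix(E[:3,:3]).as_rotvec())/5]
    if n is None:
        n=1
        while abs(row(n)).max()>.97:n+=1
    print(n,"rows of",row(n).round(3));return n
def end(A,r,n):
    r=np.array(r,float);E=T(r[:3]*.03,Ro.from_rotvec(np.radians(r[3:]*5)).as_matrix())
    for _ in range(n):A=A@E
    return A
G=np.array([.58,-.267,.055]);GY=np.radians(-11.2);GX=np.array([np.cos(GY),np.sin(GY),0])
E
python3 - <<'E'
from h import *
A=pose([.2255,.6098,.4042],[-3.1416,0,2.685])
g=frame(G,-GX,[0,0,-1]);up=g.copy();up[2,3]=.33
print(g); n=steps(A,up); 
from station import get_obs
print(get_obs()["qpos"])
E
```

```text
[[-0.98095516  0.19423435  0.          0.58      ]
 [ 0.19423435  0.98095516  0.         -0.267     ]
 [-0.          0.         -1.          0.235     ]
 [ 0.          0.          0.          1.        ]]
25 rows of [-0.83  -0.954  0.099  0.     0.    -0.12 ]
[1.16025890e+00 5.28648846e-01 1.20262849e+00 8.65557686e-07
 1.41110908e+00 4.62548902e-02]
```

Emit:
apply_moves([
  {"tx": -0.83, "ty": -0.954, "tz": 0.05, "ax": 0, "ay": 0, "az": -0.12},
  {"tx": -0.83, "ty": -0.954, "tz": 0.05, "ax": 0, "ay": 0, "az": -0.12},
  {"tx": -0.83, "ty": -0.954, "tz": 0.05, "ax": 0, "ay": 0, "az": -0.12},
  {"tx": -0.83, "ty": -0.954, "tz": 0.05, "ax": 0, "ay": 0, "az": -0.12},
  {"tx": -0.83, "ty": -0.954, "tz": 0.05, "ax": 0, "ay": 0, "az": -0.12},
  {"tx": -0.83, "ty": -0.954, "tz": 0.05, "ax": 0, "ay": 0, "az": -0.12},
  {"tx": -0.83, "ty": -0.954, "tz": 0.05, "ax": 0, "ay": 0, "az": -0.12},
  {"tx": -0.83, "ty": -0.954, "tz": 0.05, "ax": 0, "ay": 0, "az": -0.12},
  {"tx": -0.83, "ty": -0.954, "tz": 0.05, "ax": 0, "ay": 0, "az": -0.12},
  {"tx": -0.83, "ty": -0.954, "tz": 0.05, "ax": 0, "ay": 0, "az": -0.12},
  {"tx": -0.83, "ty": -0.954, "tz": 0.05, "ax": 0, "ay": 0, "az": -0.12},
  {"tx": -0.83, "ty": -0.954, "tz": 0.05, "ax": 0, "ay": 0, "az": -0.12},
])

```text
time_s: 2.1
ee_pos: [0.3676, 0.1754, 0.3865]
eef_rot: [-3.141, -0.0, 2.811]
force: [0.6, 0.1, 0.1]
grip_width: 0.094
grip_force: 0.0
```

Emit:
apply_moves([
  {"tx": -0.83, "ty": -0.954, "tz": 0.15, "ax": 0, "ay": 0, "az": -0.12},
  {"tx": -0.83, "ty": -0.954, "tz": 0.15, "ax": 0, "ay": 0, "az": -0.12},
  {"tx": -0.83, "ty": -0.954, "tz": 0.15, "ax": 0, "ay": 0, "az": -0.12},
  {"tx": -0.83, "ty": -0.954, "tz": 0.15, "ax": 0, "ay": 0, "az": -0.12},
  {"tx": -0.83, "ty": -0.954, "tz": 0.15, "ax": 0, "ay": 0, "az": -0.12},
  {"tx": -0.83, "ty": -0.954, "tz": 0.15, "ax": 0, "ay": 0, "az": -0.12},
  {"tx": -0.83, "ty": -0.954, "tz": 0.15, "ax": 0, "ay": 0, "az": -0.12},
  {"tx": -0.83, "ty": -0.954, "tz": 0.15, "ax": 0, "ay": 0, "az": -0.12},
  {"tx": -0.83, "ty": -0.954, "tz": 0.15, "ax": 0, "ay": 0, "az": -0.12},
  {"tx": -0.83, "ty": -0.954, "tz": 0.15, "ax": 0, "ay": 0, "az": -0.12},
  {"tx": -0.83, "ty": -0.954, "tz": 0.15, "ax": 0, "ay": 0, "az": -0.12},
  {"tx": -0.83, "ty": -0.954, "tz": 0.15, "ax": 0, "ay": 0, "az": -0.12},
])

```text
time_s: 3.6
ee_pos: [0.5626, -0.2357, 0.3321]
eef_rot: [3.141, -0.001, 2.936]
force: [-0.1, 0.0, 0.7]
grip_width: 0.0943
grip_force: 0.0
```

```bash
python3 - <<'E'
from h import *
from station import get_obs
o=get_obs();print(o["qpos"],o["ee_pos"],o["eef_rot"],o["time_s"])
A=pose(o["ee_pos"],o["eef_rot"]);g=frame(G,-GX,[0,0,-1]);steps(A,g)
E
```

```text
[-4.56742322e-01  4.96449381e-01  1.42134018e+00  3.19047154e-05
  1.22445727e+00 -1.82233086e+00] [ 0.56264666 -0.23570081  0.33211082] [ 3.14140077e+00 -6.26129816e-04  2.93637408e+00] 3.6
4 rows of [-0.194 -0.227  0.809  0.001 -0.002 -0.028]
```

Emit:
apply_moves([
  {"tx": -0.78, "ty": -0.9, "tz": 0.2, "ax": 0, "ay": 0, "az": -0.1},
  {"tx": 0, "ty": 0, "tz": 0.5, "ax": 0, "ay": 0, "az": 0},
  {"tx": 0, "ty": 0, "tz": 0.7, "ax": 0, "ay": 0, "az": 0},
  {"tx": 0, "ty": 0, "tz": 0.7, "ax": 0, "ay": 0, "az": 0},
  {"tx": 0, "ty": 0, "tz": 0, "ax": 0, "ay": 0, "az": 0},
])

```text
time_s: 4.22
ee_pos: [0.5792, -0.265, 0.2678]
eef_rot: [3.14, -0.004, 2.945]
force: [0.8, 0.9, 0.3]
grip_width: 0.0942
grip_force: 0.0
```

```bash
python3 - <<'E'
from h import *
from station import get_obs,camera
o=get_obs();print(o["ee_pos"],o["eef_rot"],o["time_s"])
A=pose(o["ee_pos"],o["eef_rot"]);g=frame(G,-GX,[0,0,-1]);steps(A,g)
im=[]
for n,u,v in(("top",425,215),("scene",190,150)):
    c=camera(n);pickle.dump(c,open(f"{n}1.pkl","wb"));im.append(cv2.resize(c["pixels"][v:v+84,u:u+112,::-1],(400,300),interpolation=cv2.INTER_CUBIC))
cv2.imwrite("pics/g.png",np.hstack(im))
E
```

```text
[ 0.57915545 -0.26498484  0.26776113] [ 3.1404802  -0.00355761  2.94519464] 4.225
2 rows of [-0.022 -0.031  0.546  0.006 -0.02  -0.005]
```

View pics/g.png

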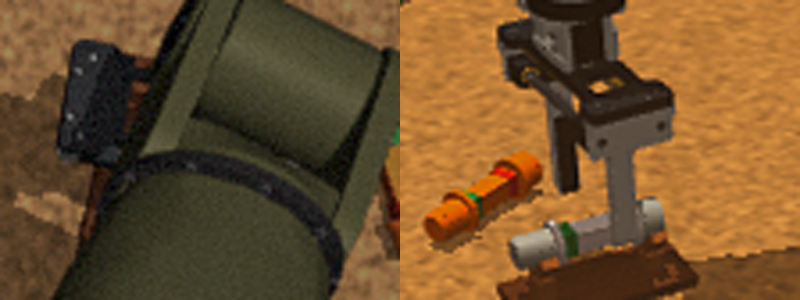

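The finger sits over the mid-handle, between the collars, and the gripper straddles the gauge. Next I descend and close.

Emit:
apply_moves([
  {"tx": -0.02, "ty": -0.05, "tz": 0.55, "ax": 0, "ay": 0, "az": 0},
  {"tx": -0.02, "ty": -0.02, "tz": 0.5, "ax": 0, "ay": 0, "az": 0},
  {"tx": 0, "ty": 0, "tz": 0, "ax": 0, "ay": 0, "az": 0},
  {"tx": 0, "ty": 0, "tz": 0, "ax": 0, "ay": 0, "az": 0},
])

```text
time_s: 4.82
ee_pos: [0.5805, -0.2681, 0.2383]
eef_rot: [-3.142, 0.0, 2.945]
force: [1.4, 0.3, 0.1]
grip_width: 0.0938
grip_force: 0.0
```

Emit:
apply_moves([
  {"tx": 0, "ty": 0, "tz": 0, "ax": 0, "ay": 0, "az": 0},
  {"tx": 0, "ty": 0, "tz": 0, "ax": 0, "ay": 0, "az": 0},
  {"tx": 0, "ty": 0, "tz": 0, "ax": 0, "ay": 0, "az": 0},
  {"tx": 0, "ty": 0, "tz": 0, "ax": 0, "ay": 0, "az": 0},
  {"tx": 0, "ty": 0, "tz": 0, "ax": 0, "ay": 0, "az": 0},
  {"tx": 0, "ty": 0, "tz": 0, "ax": 0, "ay": 0, "az": 0},
], jaw=0.85, force=30)

```text
time_s: 5.58
ee_pos: [0.5804, -0.268, 0.2382]
eef_rot: [-3.142, 0.0, 2.945]
force: [-0.5, -0.0, 0.1]
grip_width: 0.0373
grip_force: 0.0
```

```bash
python3 - <<'E'
from station import get_obs
o=get_obs();print(o)
E
```

```text
{'time_s': 5.575, 'qpos': array([-4.89934242e-01,  6.65100902e-01,  1.39223084e+00, -2.38215394e-06,
        1.08420452e+00, -1.86400554e+00]), 'joint_vel': array([ 0.0006046 ,  0.00129948, -0.0011745 ,  0.00023178, -0.00026676,
       -0.00126932]), 'tau': array([-4.35381917e-04, -6.86706948e+01, -3.13269424e+01, -3.26203345e-02,
        6.72225840e-02,  6.79315121e-05]), 'ee_pos': array([ 0.58038433, -0.26804178,  0.23815895]), 'eef_rot': array([-3.14157434e+00,  5.33742405e-05,  2.94486874e+00]), 'force': array([-0.47538982, -0.00702451,  0.0919183 ]), 'moment': array([0.04412137, 0.01097475, 0.00091906]), 'grip_force': 0.0, 'grip_width': 0.037286347345421536}
```

Emit:
apply_moves([
  {"tx": 0, "ty": 0, "tz": 0.1, "ax": 0, "ay": 0, "az": 0},
  {"tx": 0, "ty": 0, "tz": 0, "ax": 0, "ay": 0, "az": 0},
  {"tx": 0, "ty": 0, "tz": 0, "ax": 0, "ay": 0, "az": 0},
  {"tx": 0, "ty": 0, "tz": 0, "ax": 0, "ay": 0, "az": 0},
  {"tx": 0, "ty": 0, "tz": 0, "ax": 0, "ay": 0, "az": 0},
], jaw=1, force=40)

```text
time_s: 6.2
ee_pos: [0.5803, -0.268, 0.2351]
eef_rot: [3.142, -0.0, 2.945]
force: [-1.1, 0.7, -0.9]
grip_width: 0.0197
grip_force: 39.7
```

```bash
cat >> h.py <<'E'
def tube(yaw=126.,M=(.531,.2715,.143)):
    a=np.radians(yaw);d=np.array([np.cos(a),np.sin(a),0]);z=np.array([0,0,1.]);y=np.cross(z,d)
    return np.array(M),d*np.cos(np.pi/6)+.5*z,y,-.5*d+np.cos(np.pi/6)*z   # mouth, out axis, level y, perp up
def now():
    from station import get_obs
    o=get_obs();return pose(o["ee_pos"],o["eef_rot"]),o
E
python3 - <<'E'
from h import *
M,zt,y,up=tube()
A,o=now()
L=A.copy();L[2,3]+=.17;print("lift",end="");steps(A,L)
P=frame(M+.108*zt,zt,-up);print(P)
W=P.copy();W[2,3]+=.08
n=steps(L,W)
X=np.real(logm(np.linalg.inv(L)@W))
for k in range(0,n+1,3):
    B=L@expm(X*k/n);print(B[:3,3].round(3),(B[:3,3]+.18*B[:3,2]).round(3))
steps(W,P)
E
```

```text
lift6 rows of [ 0.     0.    -0.944  0.     0.    -0.   ]
[[-0.50903696  0.80901699 -0.29389263  0.52892468]
 [ 0.70062927  0.58778525  0.4045085   0.27435643]
 [ 0.5         0.         -0.8660254   0.35288457]
 [ 0.          0.          0.          1.        ]]
16 rows of [ 0.688  0.934  0.144 -0.14   0.357  0.522]
[ 0.58  -0.268  0.405] [ 0.58  -0.268  0.225]
[ 0.54  -0.171  0.395] [ 0.526 -0.161  0.216]
[ 0.513 -0.07   0.393] [ 0.486 -0.047  0.217]
[0.5   0.034 0.399] [0.462 0.071 0.227]
[0.502 0.139 0.41 ] [0.456 0.191 0.244]
[0.52  0.241 0.427] [0.468 0.309 0.268]
3 rows of [-0.444  0.     0.77   0.    -0.    -0.   ]
```

Emit:
apply_moves([
  {"tx": 0, "ty": 0, "tz": -0.5, "ax": 0, "ay": 0, "az": 0},
  {"tx": 0, "ty": 0, "tz": -0.9, "ax": 0, "ay": 0, "az": 0},
  {"tx": 0, "ty": 0, "tz": -0.95, "ax": 0, "ay": 0, "az": 0},
  {"tx": 0, "ty": 0, "tz": -0.95, "ax": 0, "ay": 0, "az": 0},
  {"tx": 0, "ty": 0, "tz": -0.95, "ax": 0, "ay": 0, "az": 0},
  {"tx": 0, "ty": 0, "tz": -0.95, "ax": 0, "ay": 0, "az": 0},
  {"tx": 0, "ty": 0, "tz": -0.46, "ax": 0, "ay": 0, "az": 0},
])

```text
time_s: 7.08
ee_pos: [0.5802, -0.2679, 0.4075]
eef_rot: [-3.141, 0.003, 2.945]
force: [-0.6, -1.1, -2.8]
grip_width: 0.0197
grip_force: 39.6
```

Emit:
apply_moves([
  {"tx": 0.688, "ty": 0.934, "tz": 0.144, "ax": -0.14, "ay": 0.357, "az": 0.522},
  {"tx": 0.688, "ty": 0.934, "tz": 0.144, "ax": -0.14, "ay": 0.357, "az": 0.522},
  {"tx": 0.688, "ty": 0.934, "tz": 0.144, "ax": -0.14, "ay": 0.357, "az": 0.522},
  {"tx": 0.688, "ty": 0.934, "tz": 0.144, "ax": -0.14, "ay": 0.357, "az": 0.522},
  {"tx": 0.688, "ty": 0.934, "tz": 0.144, "ax": -0.14, "ay": 0.357, "az": 0.522},
  {"tx": 0.688, "ty": 0.934, "tz": 0.144, "ax": -0.14, "ay": 0.357, "az": 0.522},
  {"tx": 0.688, "ty": 0.934, "tz": 0.144, "ax": -0.14, "ay": 0.357, "az": 0.522},
  {"tx": 0.688, "ty": 0.934, "tz": 0.144, "ax": -0.14, "ay": 0.357, "az": 0.522},
])

```text
time_s: 8.07
ee_pos: [0.5024, 0.0005, 0.396]
eef_rot: [3.09, -0.262, 2.584]
force: [0.5, -0.3, -2.1]
grip_width: 0.0197
grip_force: 39.6
```

```bash
python3 - <<'E'
from h import *
M,zt,y,up=tube();A,o=now();print(o["qpos"],o["ee_pos"],o["eef_rot"],o["grip_width"])
P=frame(M+.108*zt,zt,-up);W=P.copy();W[2,3]+=.08;steps(A,W)
E
```

```text
[-0.09503314  0.23449073  1.63047173  0.16284124  1.49103786 -1.13148984] [5.02366628e-01 4.76909397e-04 3.96000965e-01] [ 3.09031109 -0.26247267  2.58351544] 0.019664126734396152
8 rows of [ 0.685  0.931  0.142 -0.139  0.356  0.519]
```

Emit:
apply_moves([
  {"tx": 0.685, "ty": 0.931, "tz": 0.142, "ax": -0.14, "ay": 0.356, "az": 0.519},
  {"tx": 0.685, "ty": 0.931, "tz": 0.142, "ax": -0.14, "ay": 0.356, "az": 0.519},
  {"tx": 0.685, "ty": 0.931, "tz": 0.142, "ax": -0.14, "ay": 0.356, "az": 0.519},
  {"tx": 0.685, "ty": 0.931, "tz": 0.142, "ax": -0.14, "ay": 0.356, "az": 0.519},
  {"tx": 0.685, "ty": 0.931, "tz": 0.142, "ax": -0.14, "ay": 0.356, "az": 0.519},
  {"tx": 0.685, "ty": 0.931, "tz": 0.142, "ax": -0.14, "ay": 0.356, "az": 0.519},
  {"tx": 0.685, "ty": 0.931, "tz": 0.142, "ax": -0.14, "ay": 0.356, "az": 0.519},
  {"tx": 0, "ty": 0, "tz": 0, "ax": 0, "ay": 0, "az": 0},
])

```text
time_s: 9.07
ee_pos: [0.5196, 0.2417, 0.4265]
eef_rot: [3.127, -0.491, 2.254]
force: [0.2, -0.6, -2.0]
grip_width: 0.0198
grip_force: 39.6
```

```bash
python3 - <<'E'
from h import *
M,zt,y,up=tube();A,o=now();print(o["qpos"],o["ee_pos"],o["eef_rot"],o["grip_width"])
P=frame(M+.108*zt,zt,-up);W=P.copy();W[2,3]+=.08;steps(A,W);steps(A,P)
E
```

```text
[ 0.31572243  0.36037708  1.40968791  0.46170653  1.54975539 -0.41625869] [0.51958368 0.2416944  0.42650329] [ 3.12748385 -0.49147981  2.25444417] 0.01975549448721809
1 rows of [ 0.671  0.927  0.131 -0.147  0.364  0.557]
3 rows of [-0.2    0.298  0.826 -0.049  0.121  0.186]
```

Emit:
apply_moves([
  {"tx": 0.671, "ty": 0.927, "tz": 0.131, "ax": -0.147, "ay": 0.364, "az": 0.557},
  {"tx": -0.444, "ty": 0, "tz": 0.77, "ax": 0, "ay": 0, "az": 0},
  {"tx": -0.444, "ty": 0, "tz": 0.77, "ax": 0, "ay": 0, "az": 0},
  {"tx": -0.444, "ty": 0, "tz": 0.77, "ax": 0, "ay": 0, "az": 0},
  {"tx": 0, "ty": 0, "tz": 0, "ax": 0, "ay": 0, "az": 0},
])

```text
time_s: 9.7
ee_pos: [0.5289, 0.2721, 0.3513]
eef_rot: [-3.138, -0.524, 2.195]
force: [0.1, -0.4, -1.9]
grip_width: 0.0197
grip_force: 39.6
```

```bash
python3 - <<'E'
from h import *
from station import camera
M,zt,y,up=tube();A,o=now();print(o["qpos"],o["ee_pos"],o["eef_rot"])
P=frame(M+.108*zt,zt,-up);steps(A,P)
c0=A[:3,3]+.18*A[:3,2];tip=c0-.068*A[:3,0]
im=[]
for n,u,v in(("top",200,215),("scene",370,220)):
    c=camera(n);pickle.dump(c,open(f"{n}2.pkl","wb"));im.append(cv2.resize(c["pixels"][v:v+60,u:u+80,::-1],(800,600),interpolation=cv2.INTER_CUBIC)[:,:800])
    print(n,"pred tip",proj(c,tip),"shoulder",proj(c,c0-.036*A[:3,0]),"nogo",proj(c,c0+.056*A[:3,0]))
cv2.imwrite("pics/i.png",cv2.resize(np.hstack(im),(800,300)))
for i,n in enumerate("ts"):cv2.imwrite(f"pics/i{n}.png",im[i])
E
```

```text
[ 0.35546686  0.46840661  1.43938369  0.50885157  1.41285223 -0.39775804] [0.52893268 0.27205961 0.35128491] [-3.1376249  -0.52377096  2.19521478]
1 rows of [ 0.081  0.044 -0.015 -0.023 -0.002 -0.039]
top pred tip [221.60193139 283.41173703] shoulder [209.358152   290.16023264] nogo [172.04669685 310.72546692]
scene pred tip [419.5547663  258.04650334] shoulder [433.04456008 253.48886852] nogo [473.52498811 239.81223183]
```

View pics/i.png

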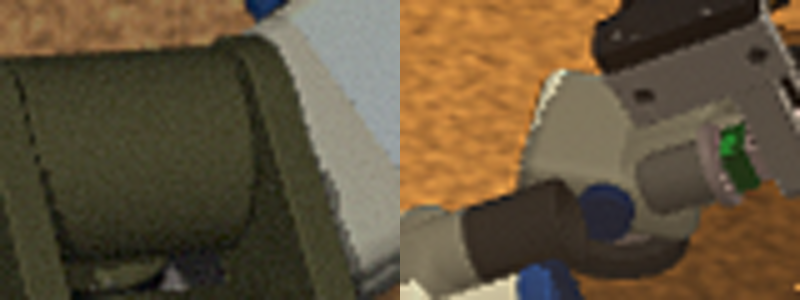

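```bash
cat >> h.py <<'E'
from scipy.ndimage import map_coordinates
def edge(c,p,q,hw=3.0,chan=None,n=25):
    "subpixel line (a,b,c; |ab|=1) near p-q, strongest gradient of grey"
    g=c["pixels"].astype(float);g=g.mean(2) if chan is None else g@np.array(chan,float)
    g=cv2.GaussianBlur(g,(0,0),.7);p,q=np.array(p,float),np.array(q,float)
    t=(q-p)/np.linalg.norm(q-p);nn=np.array([-t[1],t[0]]);s=np.arange(-hw,hw+.01,.1);P=[]
    for k in np.linspace(0,1,n):
        X=(p+k*(q-p))[:,None]+nn[:,None]*s
        pr=map_coordinates(g,[X[1],X[0]],order=1);d=abs(np.gradient(pr));w=np.where(d>.5*d.max(),d,0)
        i=d.argmax();w[abs(s-s[i])>1.2]=0;P.append(X[:,0]+nn*((w@s)/w.sum()+hw))
    P=np.array(P,np.float32);vx,vy,x,y=cv2.fitLine(P,cv2.DIST_HUBER,0,.01,.01).ravel()
    L=np.array([-vy,vx,0.]);L[2]=-(L[0]*x+L[1]*y);r=P@L[:2]+L[2]
    print("edge slope",round(float(vy/vx),3),"rms",r.std().round(2),"at",(x,y));return L
def bis(c,L1,L2):
    "plane (n, n.X=k) holding the axis of a cylinder with silhouettes L1,L2"
    K=c["camera_matrix"];n=[c["R"].T@K.T@l for l in(L1,L2)];n=[v/np.linalg.norm(v) for v in n]
    if n[0]@n[1]<0:n[1]=-n[1]
    v=n[0]+n[1];v/=np.linalg.norm(v);ang=np.arccos(np.clip(n[0]@n[1],-1,1));return v,v@(-c["R"].T@c["t"]),ang
E
python3 - <<'E'
from h import *
t,s,s2=load("top"),load("scene"),load("scene",2)
C=lambda c:-c["R"].T@c["t"]
vt=bis(t,edge(t,(233,267.3),(245,260)),edge(t,(240.5,282.3),(254,275.3)))
vs=bis(s,edge(s,(384,260.5),(398,256)),edge(s,(386.5,275),(393.5,273)))
d=np.cross(vt[0],vs[0]);d/=np.linalg.norm(d);d*=np.sign(d[2])
print("axis dir",d,"pitch",np.degrees(np.arcsin(d[2])),"yaw",np.degrees(np.arctan2(d[1],d[0])))
M=np.linalg.solve(np.array([vt[0],vs[0],[0,0,1]]),[vt[1],vs[1],.143]);print("M",M)
for v,c in((vt,t),(vs,s)):print("dia",2*np.sin(v[2]/2)*np.linalg.norm(M-C(c)))
for yaw in(124,125,126,127):
    _,zt,y,up=tube(yaw)
    for nm,v in(("t",vt),("s",vs)):print(yaw,nm,"axis-angle",np.degrees(np.arcsin(v[0]@zt)).round(2),end=" ")
    print()
# gauge in scene2
L=bis(s2,edge(s2,(419.5,249.5),(430,245.5)),edge(s2,(420.5,261.5),(432,258.5)))
A,o=now();c0=A[:3,3]+.18*A[:3,2]
print("gauge: dist of pts to seen axis plane (mm)",[1e3*(L[0]@(c0-k*A[:3,0])-L[1]) for k in(.036,.068)],L[0],"dia",2*np.sin(L[2]/2)*np.linalg.norm(c0-C(s2)))
E
```

```text
edge slope -0.564 rms 0.09 at (np.float32(239.9255), np.float32(262.8066))
edge slope -0.563 rms 0.13 at (np.float32(248.04652), np.float32(279.0973))
edge slope -0.494 rms 0.57 at (np.float32(391.57428), np.float32(257.2334))
edge slope -0.386 rms 0.12 at (np.float32(390.80328), np.float32(274.82394))
axis dir [-0.50292001  0.65220576  0.56718526] pitch 34.55417743846127 yaw 127.63604489339916
M [0.53385603 0.26221168 0.143     ]
dia 0.04102981416231712
dia 0.11866769993953945
124 t axis-angle -2.0 124 s axis-angle 5.48 
125 t axis-angle -1.15 125 s axis-angle 5.06 
126 t axis-angle -0.3 126 s axis-angle 4.63 
127 t axis-angle 0.54 127 s axis-angle 4.19 
edge slope -0.291 rms 0.92 at (np.float32(424.50772), np.float32(248.44212))
edge slope -0.245 rms 0.55 at (np.float32(427.47983), np.float32(261.18304))
gauge: dist of pts to seen axis plane (mm) [np.float64(-0.1693794291297568), np.float64(1.8785500600461136)] [ 0.21931634  0.60980973 -0.76159861] dia 0.05722408316190531
```

View pics/is.png

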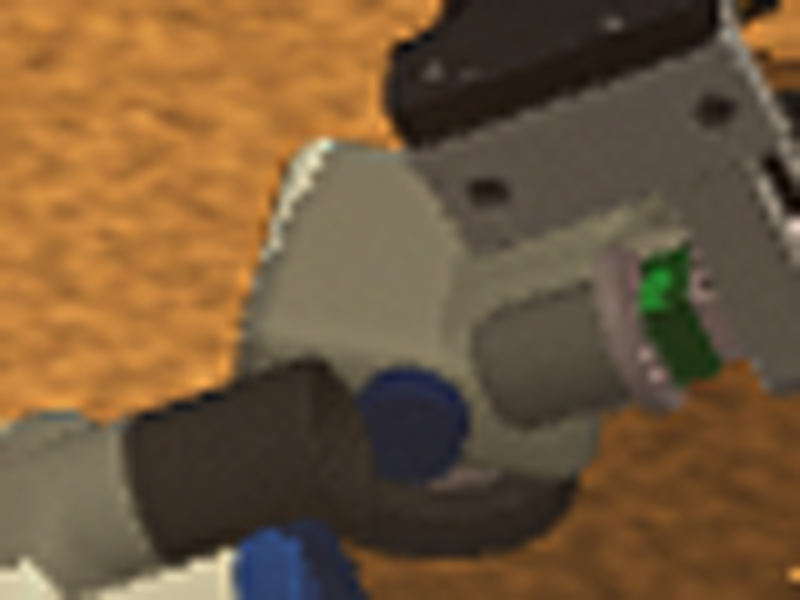

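```bash
python3 - <<'E'
from h import *
t,s,s2=load("top"),load("scene"),load("scene",2)
C=lambda c:-c["R"].T@c["t"]
vt=bis(t,edge(t,(233,267.3),(245,260)),edge(t,(240.5,282.3),(254,275.3)))
for im in(s,s2):
  vs=bis(im,edge(im,(384,260.4),(398,256),1.8,(0,1,0)),edge(im,(387,275.2),(392,273.7),1.5,(0,1,0)))
  d=np.cross(vt[0],vs[0]);d/=np.linalg.norm(d);d*=np.sign(d[2])
  M=np.linalg.solve(np.array([vt[0],vs[0],[0,0,1]]),[vt[1],vs[1],.143])
  print("pitch",np.degrees(np.arcsin(d[2])),"yaw",np.degrees(np.arctan2(d[1],d[0])),"M",M,"dia",2*np.sin(vs[2]/2)*np.linalg.norm(M-C(s)),"n",vs[0],vt[0])
L=bis(s2,edge(s2,(419.5,249.6),(428,247.5),1.5),edge(s2,(423,262),(430,260.1),1.5))
A,o=now();c0=A[:3,3]+.18*A[:3,2]
print("gauge: dist of pts to seen axis plane (mm)",[1e3*(L[0]@(c0-k*A[:3,0])-L[1]) for k in(.036,.068)],L[0],"dia",2*np.sin(L[2]/2)*np.linalg.norm(c0-C(s2)))
E
```

```text
edge slope -0.564 rms 0.09 at (np.float32(239.9255), np.float32(262.8066))
edge slope -0.563 rms 0.13 at (np.float32(248.04652), np.float32(279.0973))
edge slope -0.414 rms 0.29 at (np.float32(391.40997), np.float32(257.669))
edge slope -0.323 rms 0.06 at (np.float32(389.94507), np.float32(275.10092))
pitch 31.196046107465154 yaw 126.68182992676134 M [0.53229809 0.26493488 0.143     ] dia 0.1056883086979994 n [ 0.15310923  0.66557992 -0.73045255] [-0.85136091 -0.48705911 -0.19482819]
edge slope -0.35 rms 0.12 at (np.float32(391.66843), np.float32(257.87952))
edge slope -0.332 rms 0.08 at (np.float32(389.60208), np.float32(275.24445))
pitch 29.829600234876015 yaw 126.31356415967794 M [0.53158512 0.26618114 0.143     ] dia 0.038996444468664244 n [ 0.17158877  0.65178582 -0.73873712] [-0.85136091 -0.48705911 -0.19482819]
edge slope -0.311 rms 0.09 at (np.float32(423.61032), np.float32(248.7452))
edge slope -0.315 rms 0.12 at (np.float32(426.06924), np.float32(261.5397))
gauge: dist of pts to seen axis plane (mm) [np.float64(0.5901330361139379), np.float64(1.3340840783350738)] [ 0.18973356  0.63648731 -0.74758617] dia 0.029654275655042032
```

The 10x crop shows the go end at about (418..432, 254), lined up with the open tube at about (404,265), and nothing is touching. The edge fits give the tube's pitch as 29.8°, its yaw as 126.3°, and a diameter of 41.0/39.0 mm, all of which fit the data given. I refine the lateral alignment and come to 12 mm from the mouth.

```bash
sed -i 's/def tube(yaw=126.,M=(.531,.2715,.143))/def tube(yaw=126.3,M=(.5316,.2665,.143))/' h.py; python3 - <<'E'
from h import *
M,zt,y,up=tube();A,o=now()
P=frame(M+.080*zt,zt,-up);steps(A,P,2)
E
```

```text
2 rows of [-0.514 -0.024 -0.006  0.025  0.003 -0.034]
```

Emit:
apply_moves([
  {"tx": -0.514, "ty": -0.024, "tz": -0.006, "ax": 0.025, "ay": 0.003, "az": -0.034},
  {"tx": -0.514, "ty": -0.024, "tz": -0.006, "ax": 0.025, "ay": 0.003, "az": -0.034},
  {"tx": 0, "ty": 0, "tz": 0, "ax": 0, "ay": 0, "az": 0},
  {"tx": 0, "ty": 0, "tz": 0, "ax": 0, "ay": 0, "az": 0},
])

```text
time_s: 10.3
ee_pos: [0.5438, 0.2501, 0.338]
eef_rot: [-3.141, -0.524, 2.204]
force: [0.9, 0.7, -1.8]
grip_width: 0.0198
grip_force: 39.6
```

```bash
cat > st.py <<'E'
from h import *
import sys
M,zt,y,up=tube();A,o=now();B=np.c_[zt,y,up]
sg=-1 if len(sys.argv)<2 else 1      # go end: axis -x tool
c=A[:3,3]+.18*A[:3,2];e=c-A[:3,0]*(.068 if sg<0 else .056)
print("t",o["time_s"],"end rel mouth (out,y,up) mm",(1e3*(e-M)@B).round(2),"centre",(1e3*(c-M)@B).round(2),"axis err deg",np.degrees(A[:3,0]@B[:,1:]).round(2))
print("force out,y,up",(o["force"]@B).round(2),"mom",(o["moment"]@B).round(3),"gw",o["grip_width"].round(4))
E
python3 st.py
```

```text
t 10.3 end rel mouth (out,y,up) mm [ 1.185e+01 -1.000e-02 -9.400e-01] centre [ 7.985e+01 -4.000e-02 -9.100e-01] axis err deg [-0.03  0.02]Traceback (most recent call last):
  File "st.py", line 7, in <module>
    print("force out,y,up",(o["force"]@B).round(2),"mom",(o["moment"]@B).round(3),"gw",o["grip_width"].round(4))
                                                                                       ^^^^^^^^^^^^^^^^^^^^^
AttributeError: 'float' object has no attribute 'round'
```

Emit:
apply_moves([
  {"tx": -0.1, "ty": 0, "tz": -0.03, "ax": 0, "ay": 0, "az": 0},
  {"tx": -0.1, "ty": 0, "tz": 0, "ax": 0, "ay": 0, "az": 0},
  {"tx": -0.1, "ty": 0, "tz": 0, "ax": 0, "ay": 0, "az": 0},
  {"tx": -0.1, "ty": 0, "tz": 0, "ax": 0, "ay": 0, "az": 0},
  {"tx": -0.08, "ty": 0, "tz": 0, "ax": 0, "ay": 0, "az": 0},
  {"tx": 0, "ty": 0, "tz": 0, "ax": 0, "ay": 0, "az": 0},
])

```text
time_s: 11.05
ee_pos: [0.5513, 0.2402, 0.3309]
eef_rot: [-3.141, -0.525, 2.205]
force: [2.4, 6.3, -7.7]
grip_width: 0.0198
grip_force: 40.1
```

```bash
sed -i 's/o\["grip_width"\].round(4)/o["grip_width"]/' st.py; python3 st.py
```

```text
t 11.05 end rel mouth (out,y,up) mm [-2.3  -0.21 -0.96] centre [65.7  -0.19 -0.89] axis err deg [0.01 0.06]
force out,y,up [-0.71 -5.65 -8.47] mom [-0.822 -0.048  0.324] gw 0.019762613074648255
```

Emit:
apply_moves([
  {"tx": 0, "ty": 0.025, "tz": 0.03, "ax": 0, "ay": 0, "az": 0},
  {"tx": 0, "ty": 0.025, "tz": 0.03, "ax": 0, "ay": 0, "az": 0},
  {"tx": 0, "ty": 0, "tz": 0, "ax": 0, "ay": 0, "az": 0},
])

```text
time_s: 11.42
ee_pos: [0.5521, 0.2413, 0.3299]
eef_rot: [-3.141, -0.524, 2.204]
force: [-0.5, 0.3, -1.2]
grip_width: 0.0196
grip_force: 40.0
```

```bash
python3 st.py
```

```text
t 11.425 end rel mouth (out,y,up) mm [-2.6  -1.45 -1.91] centre [65.4  -1.47 -1.9 ] axis err deg [-0.01  0.01]
force out,y,up [-0.13  0.18 -1.28] mom [-0.005  0.398  0.016] gw 0.01961778611099805
```

Emit:
apply_moves([
  {"tx": -0.07, "ty": 0, "tz": 0, "ax": 0, "ay": 0, "az": 0},
  {"tx": -0.07, "ty": 0, "tz": 0, "ax": 0, "ay": 0, "az": 0},
  {"tx": -0.07, "ty": 0, "tz": 0, "ax": 0, "ay": 0, "az": 0},
  {"tx": 0, "ty": 0, "tz": 0, "ax": 0, "ay": 0, "az": 0},
])

```text
time_s: 11.92
ee_pos: [0.5553, 0.2368, 0.3266]
eef_rot: [-3.141, -0.524, 2.204]
force: [-0.5, -0.4, -2.2]
grip_width: 0.0197
grip_force: 40.0
```

```bash
python3 st.py
```

```text
t 11.925 end rel mouth (out,y,up) mm [-8.99 -1.41 -2.  ] centre [59.01 -1.44 -1.98] axis err deg [-0.03  0.02]
force out,y,up [-1.15  0.65 -1.91] mom [-0.025  0.418  0.007] gw 0.019657135631501305
```

Emit:
apply_moves([
  {"tx": -0.1, "ty": 0, "tz": 0, "ax": 0, "ay": 0, "az": 0},
  {"tx": -0.1, "ty": 0, "tz": 0, "ax": 0, "ay": 0, "az": 0},
  {"tx": -0.1, "ty": 0, "tz": 0, "ax": 0, "ay": 0, "az": 0},
  {"tx": -0.1, "ty": 0, "tz": 0, "ax": 0, "ay": 0, "az": 0},
  {"tx": 0, "ty": 0, "tz": 0, "ax": 0, "ay": 0, "az": 0},
])

```text
time_s: 12.55
ee_pos: [0.5615, 0.2284, 0.3206]
eef_rot: [-3.141, -0.524, 2.204]
force: [0.1, 0.7, -2.6]
grip_width: 0.02
grip_force: 40.0
```

```bash
python3 st.py
```

```text
t 12.55 end rel mouth (out,y,up) mm [-21.03  -1.39  -2.05] centre [46.97 -1.43 -2.02] axis err deg [-0.03  0.02]
force out,y,up [-0.83 -0.46 -2.5 ] mom [ 0.006  0.385 -0.001] gw 0.020019613308425752
```

Emit:
apply_moves([
  {"tx": -0.1, "ty": 0, "tz": 0, "ax": 0, "ay": 0, "az": 0},
  {"tx": -0.08, "ty": 0, "tz": 0, "ax": 0, "ay": 0, "az": 0},
  {"tx": -0.04, "ty": 0, "tz": 0, "ax": 0, "ay": 0, "az": 0},
  {"tx": -0.04, "ty": 0, "tz": 0, "ax": 0, "ay": 0, "az": 0},
  {"tx": -0.04, "ty": 0, "tz": 0, "ax": 0, "ay": 0, "az": 0},
  {"tx": 0, "ty": 0, "tz": 0, "ax": 0, "ay": 0, "az": 0},
])

```text
time_s: 13.3
ee_pos: [0.5653, 0.2238, 0.3173]
eef_rot: [-3.141, -0.528, 2.206]
force: [-11.1, 12.0, 7.4]
grip_width: 0.02
grip_force: 40.0
```

```bash
python3 st.py
```

```text
t 13.3 end rel mouth (out,y,up) mm [-27.09  -1.79  -2.24] centre [40.91 -1.68 -1.93] axis err deg [0.09 0.26]
force out,y,up [17.76  1.89 -1.75] mom [ 0.2   -2.891 -0.311] gw 0.019955756836872795
```

Emit:
apply_moves([
  {"tx": 0, "ty": 0, "tz": 0, "ax": 0, "ay": 0, "az": 0},
  {"tx": 0, "ty": 0, "tz": 0, "ax": 0, "ay": 0, "az": 0},
  {"tx": 0, "ty": 0, "tz": 0, "ax": 0, "ay": 0, "az": 0},
  {"tx": 0, "ty": 0, "tz": 0, "ax": 0, "ay": 0, "az": 0},
  {"tx": 0, "ty": 0, "tz": 0, "ax": 0, "ay": 0, "az": 0},
  {"tx": 0, "ty": 0, "tz": 0, "ax": 0, "ay": 0, "az": 0},
  {"tx": 0, "ty": 0, "tz": 0, "ax": 0, "ay": 0, "az": 0},
  {"tx": 0, "ty": 0, "tz": 0, "ax": 0, "ay": 0, "az": 0},
])

```text
time_s: 14.3
ee_pos: [0.5652, 0.2238, 0.3173]
eef_rot: [-3.141, -0.528, 2.206]
force: [-10.4, 12.3, 7.0]
grip_width: 0.0202
grip_force: 40.0
```

```bash
python3 st.py; python3 - <<'E'
from h import *
from station import camera
c=camera("scene");pickle.dump(c,open("scene3.pkl","wb"))
cv2.imwrite("pics/s3.png",cv2.resize(c["pixels"][225:285,370:450,::-1],(640,480),interpolation=cv2.INTER_CUBIC))
E
```

```text
t 14.3 end rel mouth (out,y,up) mm [-27.1   -1.77  -2.24] centre [40.9  -1.66 -1.94] axis err deg [0.09 0.25]
force out,y,up [17.41  1.04 -1.99] mom [ 0.182 -2.879 -0.37 ] gw 0.020170130838207165
```

View pics/s3.png

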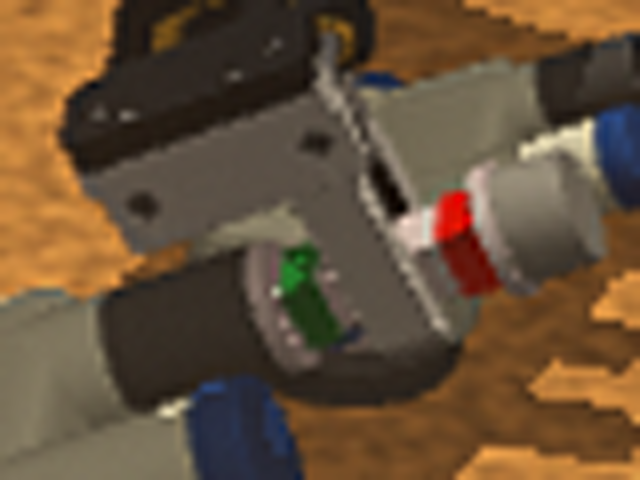

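The collar sits flush on the mouth (crop at about (270,310)), the force is steady and axial at 17 N, and I've paused for 1 s. Now I draw it out and go back to the cradle, where I'll regrasp for the end-for-end turn because joint 6 can't make the half turn here.

Emit:
apply_moves([
  {"tx": 0.1, "ty": 0, "tz": 0, "ax": 0, "ay": 0, "az": 0},
  {"tx": 0.25, "ty": 0, "tz": 0, "ax": 0, "ay": 0, "az": 0},
  {"tx": 0.35, "ty": 0, "tz": 0, "ax": 0, "ay": 0, "az": 0},
  {"tx": 0.4, "ty": 0, "tz": 0, "ax": 0, "ay": 0, "az": 0},
  {"tx": 0.5, "ty": 0, "tz": 0, "ax": 0, "ay": 0, "az": 0},
  {"tx": 0.5, "ty": 0, "tz": 0, "ax": 0, "ay": 0, "az": 0},
  {"tx": 0.45, "ty": 0, "tz": -0.77, "ax": 0, "ay": 0, "az": 0},
  {"tx": 0.45, "ty": 0, "tz": -0.77, "ax": 0, "ay": 0, "az": 0},
  {"tx": 0.45, "ty": 0, "tz": -0.77, "ax": 0, "ay": 0, "az": 0},
  {"tx": 0, "ty": 0, "tz": 0, "ax": 0, "ay": 0, "az": 0},
])

```text
time_s: 15.6
ee_pos: [0.5331, 0.2671, 0.43]
eef_rot: [3.138, -0.523, 2.207]
force: [-0.8, -1.1, -3.1]
grip_width: 0.0198
grip_force: 40.0
```

```bash
python3 st.py;python3 - <<'E'
from h import *
A,o=now();L=pose([.5803,-.268,.40],[-np.pi,0,2.945])
n=steps(A,L);X=np.real(logm(np.linalg.inv(A)@L))
for k in range(0,n+1,4):
    B=A@expm(X*k/n);print(B[:3,3].round(3),(B[:3,3]+.18*B[:3,2]).round(3))
E
```

```text
t 15.6 end rel mouth (out,y,up) mm [75.02 -2.1  68.81] centre [143.02  -1.97  68.77] axis err deg [ 0.11 -0.04]
force out,y,up [-1.91  1.28 -2.5 ] mom [ 0.058  0.459 -0.024] gw 0.019793685187378736
15 rows of [-0.755 -0.953 -0.18   0.15  -0.38  -0.552]
[0.533 0.267 0.43 ] [0.48  0.34  0.274]
[0.505 0.125 0.406] [0.46  0.175 0.239]
[ 0.508 -0.022  0.391] [0.475 0.008 0.217]
[ 0.539 -0.166  0.39 ] [ 0.524 -0.154  0.211]
```

Emit:
apply_moves([
  {"tx": -0.755, "ty": -0.953, "tz": -0.18, "ax": 0.15, "ay": -0.38, "az": -0.552},
  {"tx": -0.755, "ty": -0.953, "tz": -0.18, "ax": 0.15, "ay": -0.38, "az": -0.552},
  {"tx": -0.755, "ty": -0.953, "tz": -0.18, "ax": 0.15, "ay": -0.38, "az": -0.552},
  {"tx": -0.755, "ty": -0.953, "tz": -0.18, "ax": 0.15, "ay": -0.38, "az": -0.552},
  {"tx": -0.755, "ty": -0.953, "tz": -0.18, "ax": 0.15, "ay": -0.38, "az": -0.552},
  {"tx": -0.755, "ty": -0.953, "tz": -0.18, "ax": 0.15, "ay": -0.38, "az": -0.552},
  {"tx": -0.755, "ty": -0.953, "tz": -0.18, "ax": 0.15, "ay": -0.38, "az": -0.552},
  {"tx": -0.755, "ty": -0.953, "tz": -0.18, "ax": 0.15, "ay": -0.38, "az": -0.552},
  {"tx": -0.755, "ty": -0.953, "tz": -0.18, "ax": 0.15, "ay": -0.38, "az": -0.552},
  {"tx": -0.755, "ty": -0.953, "tz": -0.18, "ax": 0.15, "ay": -0.38, "az": -0.552},
  {"tx": -0.755, "ty": -0.953, "tz": -0.18, "ax": 0.15, "ay": -0.38, "az": -0.552},
  {"tx": -0.755, "ty": -0.953, "tz": -0.18, "ax": 0.15, "ay": -0.38, "az": -0.552},
])

```text
time_s: 17.1
ee_pos: [0.5395, -0.1671, 0.3875]
eef_rot: [3.112, -0.106, 2.804]
force: [0.3, 0.5, -2.1]
grip_width: 0.0197
grip_force: 40.0
```

Emit:
apply_moves([
  {"tx": -0.755, "ty": -0.953, "tz": -0.18, "ax": 0.15, "ay": -0.38, "az": -0.552},
  {"tx": -0.755, "ty": -0.953, "tz": -0.18, "ax": 0.15, "ay": -0.38, "az": -0.552},
  {"tx": -0.755, "ty": -0.953, "tz": -0.18, "ax": 0.15, "ay": -0.38, "az": -0.552},
  {"tx": 0, "ty": 0, "tz": 0, "ax": 0, "ay": 0, "az": 0},
  {"tx": 0, "ty": 0, "tz": 0, "ax": 0, "ay": 0, "az": 0},
])

```text
time_s: 17.73
ee_pos: [0.5805, -0.2678, 0.3972]
eef_rot: [-3.141, -0.005, 2.945]
force: [-0.7, 0.1, -2.0]
grip_width: 0.0199
grip_force: 40.0
```

```bash
python3 - <<'E'
from h import *
A,o=now();print(o["ee_pos"],o["eef_rot"])
for z in(.40,.2353):L=pose([.5803,-.268,z],[-np.pi,0,2.945]);steps(A,L)
E
```

```text
[ 0.58046078 -0.26781377  0.39722245] [-3.14053122 -0.00536495  2.94520203]
1 rows of [ 0.005 -0.007 -0.093 -0.012 -0.061  0.002]
6 rows of [-0.002 -0.001  0.9   -0.002 -0.01   0.   ]
```

Emit:
apply_moves([
  {"tx": 0, "ty": -0.007, "tz": 0.6, "ax": -0.01, "ay": -0.06, "az": 0},
  {"tx": 0, "ty": 0, "tz": 0.95, "ax": 0, "ay": 0, "az": 0},
  {"tx": 0, "ty": 0, "tz": 0.95, "ax": 0, "ay": 0, "az": 0},
  {"tx": 0, "ty": 0, "tz": 0.95, "ax": 0, "ay": 0, "az": 0},
  {"tx": 0, "ty": 0, "tz": 0.95, "ax": 0, "ay": 0, "az": 0},
  {"tx": 0, "ty": 0, "tz": 0.5, "ax": 0, "ay": 0, "az": 0},
  {"tx": 0, "ty": 0, "tz": 0.25, "ax": 0, "ay": 0, "az": 0},
  {"tx": 0, "ty": 0, "tz": 0.15, "ax": 0, "ay": 0, "az": 0},
  {"tx": 0, "ty": 0, "tz": 0, "ax": 0, "ay": 0, "az": 0},
])

```text
time_s: 18.85
ee_pos: [0.5807, -0.2688, 0.24]
eef_rot: [-3.14, 0.002, 2.945]
force: [-0.5, 0.6, -1.6]
grip_width: 0.0195
grip_force: 40.0
```

Emit:
apply_moves([
  {"tx": 0, "ty": 0.025, "tz": 0.08, "ax": 0, "ay": 0, "az": 0},
  {"tx": 0, "ty": 0, "tz": 0.07, "ax": 0, "ay": 0, "az": 0},
  {"tx": 0, "ty": 0, "tz": 0, "ax": 0, "ay": 0, "az": 0},
])

```text
time_s: 19.23
ee_pos: [0.581, -0.2682, 0.236]
eef_rot: [-3.14, 0.003, 2.945]
force: [-0.9, 0.3, 5.2]
grip_width: 0.0197
grip_force: 40.1
```

Emit:
apply_moves([
  {"tx": 0, "ty": 0, "tz": 0, "ax": 0, "ay": 0, "az": 0},
  {"tx": 0, "ty": 0, "tz": 0, "ax": 0, "ay": 0, "az": 0},
  {"tx": 0, "ty": 0, "tz": 0, "ax": 0, "ay": 0, "az": 0},
  {"tx": 0, "ty": 0, "tz": 0, "ax": 0, "ay": 0, "az": 0},
  {"tx": 0, "ty": 0, "tz": -0.5, "ax": 0, "ay": 0, "az": 0},
  {"tx": 0, "ty": 0, "tz": -0.9, "ax": 0, "ay": 0, "az": 0},
  {"tx": 0, "ty": 0, "tz": -0.9, "ax": 0, "ay": 0, "az": 0},
  {"tx": 0, "ty": 0, "tz": 0, "ax": 0, "ay": 0, "az": 1},
  {"tx": 0, "ty": 0, "tz": 0, "ax": 0, "ay": 0, "az": 1},
  {"tx": 0, "ty": 0, "tz": 0, "ax": 0, "ay": 0, "az": 1},
  {"tx": 0, "ty": 0, "tz": 0, "ax": 0, "ay": 0, "az": 1},
  {"tx": 0, "ty": 0, "tz": 0, "ax": 0, "ay": 0, "az": 1},
], jaw=0.4)

```text
time_s: 20.72
ee_pos: [0.5807, -0.268, 0.3053]
eef_rot: [-3.142, 0.003, 2.506]
force: [-0.1, 1.5, -1.4]
grip_width: 0.0566
grip_force: 0.0
```

Emit:
apply_moves([
  {"tx": 0, "ty": 0, "tz": 0, "ax": 0, "ay": 0, "az": 1},
  {"tx": 0, "ty": 0, "tz": 0, "ax": 0, "ay": 0, "az": 1},
  {"tx": 0, "ty": 0, "tz": 0, "ax": 0, "ay": 0, "az": 1},
  {"tx": 0, "ty": 0, "tz": 0, "ax": 0, "ay": 0, "az": 1},
  {"tx": 0, "ty": 0, "tz": 0, "ax": 0, "ay": 0, "az": 1},
  {"tx": 0, "ty": 0, "tz": 0, "ax": 0, "ay": 0, "az": 1},
  {"tx": 0, "ty": 0, "tz": 0, "ax": 0, "ay": 0, "az": 1},
  {"tx": 0, "ty": 0, "tz": 0, "ax": 0, "ay": 0, "az": 1},
  {"tx": 0, "ty": 0, "tz": 0, "ax": 0, "ay": 0, "az": 1},
  {"tx": 0, "ty": 0, "tz": 0, "ax": 0, "ay": 0, "az": 1},
  {"tx": 0, "ty": 0, "tz": 0, "ax": 0, "ay": 0, "az": 1},
  {"tx": 0, "ty": 0, "tz": 0, "ax": 0, "ay": 0, "az": 1},
])

```text
time_s: 22.22
ee_pos: [0.5807, -0.268, 0.3052]
eef_rot: [3.139, 0.002, 1.459]
force: [-0.0, 0.0, -0.5]
grip_width: 0.0562
grip_force: 0.0
```

Emit:
apply_moves([
  {"tx": 0, "ty": 0, "tz": 0, "ax": 0, "ay": 0, "az": 1},
  {"tx": 0, "ty": 0, "tz": 0, "ax": 0, "ay": 0, "az": 1},
  {"tx": 0, "ty": 0, "tz": 0, "ax": 0, "ay": 0, "az": 1},
  {"tx": 0, "ty": 0, "tz": 0, "ax": 0, "ay": 0, "az": 1},
  {"tx": 0, "ty": 0, "tz": 0, "ax": 0, "ay": 0, "az": 1},
  {"tx": 0, "ty": 0, "tz": 0, "ax": 0, "ay": 0, "az": 1},
  {"tx": 0, "ty": 0, "tz": 0, "ax": 0, "ay": 0, "az": 1},
  {"tx": 0, "ty": 0, "tz": 0, "ax": 0, "ay": 0, "az": 1},
  {"tx": 0, "ty": 0, "tz": 0, "ax": 0, "ay": 0, "az": 1},
  {"tx": 0, "ty": 0, "tz": 0, "ax": 0, "ay": 0, "az": 1},
  {"tx": 0, "ty": 0, "tz": 0, "ax": 0, "ay": 0, "az": 1},
  {"tx": 0, "ty": 0, "tz": 0, "ax": 0, "ay": 0, "az": 1},
])

```text
time_s: 23.72
ee_pos: [0.5807, -0.268, 0.3052]
eef_rot: [3.139, -0.002, 0.412]
force: [-0.2, 0.0, -0.8]
grip_width: 0.0567
grip_force: 0.0
```

Emit:
apply_moves([
  {"tx": 0, "ty": 0, "tz": 0, "ax": 0, "ay": 0, "az": 1},
  {"tx": 0, "ty": 0, "tz": 0, "ax": 0, "ay": 0, "az": 1},
  {"tx": 0, "ty": 0, "tz": 0, "ax": 0, "ay": 0, "az": 1},
  {"tx": 0, "ty": 0, "tz": 0, "ax": 0, "ay": 0, "az": 1},
  {"tx": 0, "ty": 0, "tz": 0, "ax": 0, "ay": 0, "az": 1},
  {"tx": 0, "ty": 0, "tz": 0, "ax": 0, "ay": 0, "az": 1},
  {"tx": 0, "ty": 0, "tz": 0, "ax": 0, "ay": 0, "az": 1},
  {"tx": 0, "ty": 0, "tz": 0, "ax": 0, "ay": 0, "az": 0},
  {"tx": 0, "ty": 0, "tz": 0, "ax": 0, "ay": 0, "az": 0},
])

```text
time_s: 24.85
ee_pos: [0.5807, -0.268, 0.3046]
eef_rot: [3.14, -0.002, -0.195]
force: [-0.2, 0.6, 0.3]
grip_width: 0.0562
grip_force: 0.0
```

```bash
python3 - <<'E'
from h import *
from station import camera
A,o=now();print(o["ee_pos"],o["eef_rot"],o["qpos"],o["grip_width"])
L=pose([.5803,-.268,.2355],[-np.pi,0,2.945-np.pi]);steps(A,L)
c=camera("scene");cv2.imwrite("pics/s4.png",cv2.resize(c["pixels"][165:255,190:310,::-1],(640,480),interpolation=cv2.INTER_CUBIC))
E
```

```text
[ 0.58068528 -0.2679931   0.30459841] [ 3.14026601e+00 -2.49098023e-03 -1.94531644e-01] [-4.89584424e-01  5.87285753e-01  1.34938013e+00 -5.84206421e-04
  1.20215772e+00  1.27595496e+00] 0.05624646603304643
3 rows of [-0.005  0.     0.768  0.005 -0.01   0.008]
```

View pics/s4.png

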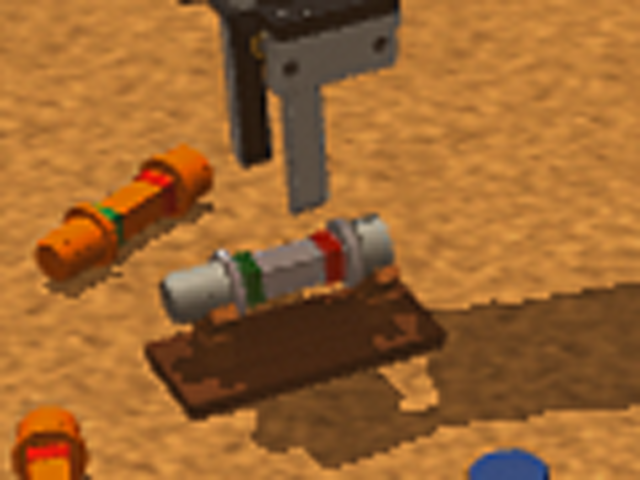

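The gauge lies level in its cradle, handle centred, with the gripper above and turned half round. Next I descend, grip and lift.

Emit:
apply_moves([
  {"tx": 0, "ty": 0, "tz": 0.6, "ax": 0, "ay": -0.03, "az": 0.02},
  {"tx": 0, "ty": 0, "tz": 0.8, "ax": 0, "ay": 0, "az": 0},
  {"tx": 0, "ty": 0, "tz": 0.6, "ax": 0, "ay": 0, "az": 0},
  {"tx": 0, "ty": 0, "tz": 0.3, "ax": 0, "ay": 0, "az": 0},
  {"tx": 0, "ty": 0, "tz": 0, "ax": 0, "ay": 0, "az": 0},
])

```text
time_s: 25.52
ee_pos: [0.5807, -0.2681, 0.2345]
eef_rot: [3.141, 0.001, -0.198]
force: [-0.3, -0.4, -0.0]
grip_width: 0.0564
grip_force: 0.0
```

Emit:
apply_moves([
  {"tx": 0, "ty": 0, "tz": 0, "ax": 0, "ay": 0, "az": 0},
  {"tx": 0, "ty": 0, "tz": 0, "ax": 0, "ay": 0, "az": 0},
  {"tx": 0, "ty": 0, "tz": 0, "ax": 0, "ay": 0, "az": 0},
  {"tx": 0, "ty": 0, "tz": 0, "ax": 0, "ay": 0, "az": 0},
  {"tx": 0, "ty": 0, "tz": 0, "ax": 0, "ay": 0, "az": 0},
  {"tx": 0, "ty": 0, "tz": 0, "ax": 0, "ay": 0, "az": 0},
], jaw=1, force=40)

```text
time_s: 26.28
ee_pos: [0.5807, -0.268, 0.2353]
eef_rot: [3.141, 0.0, -0.198]
force: [-0.8, 1.7, 3.6]
grip_width: 0.0197
grip_force: 39.9
```

```bash
python3 - <<'E'
from h import *
M,zt,y,up=tube();M2=M-.00145*y-.0023*up
L=pose([.5807,-.268,.40],[np.pi,0,-.198]);P=frame(M2+.100*zt,zt,-up);W=P.copy();W[2,3]+=.08
n=steps(L,W);X=np.real(logm(np.linalg.inv(L)@W))
for k in range(0,n+1,4):
    B=L@expm(X*k/n);print(B[:3,3].round(3),(B[:3,3]+.18*B[:3,2]).round(3),B[:3,0].round(2))
E
```

```text
28 rows of [ 0.605 -0.528  0.187  0.256  0.099 -0.955]
[ 0.581 -0.268  0.4  ] [ 0.581 -0.268  0.22 ] [ 0.98 -0.2   0.  ]
[ 0.658 -0.21   0.381] [ 0.664 -0.194  0.202] [0.99 0.13 0.05]
[ 0.712 -0.128  0.371] [ 0.72  -0.095  0.194] [0.89 0.44 0.12]
[ 0.737 -0.033  0.37 ] [0.74  0.016 0.197] [0.69 0.69 0.21]
[0.729 0.065 0.377] [0.722 0.127 0.209] [0.41 0.86 0.3 ]
[0.689 0.154 0.391] [0.668 0.225 0.227] [0.1  0.92 0.39]
[0.621 0.224 0.409] [0.585 0.298 0.249] [-0.23  0.86  0.46]
[0.534 0.266 0.427] [0.481 0.338 0.271] [-0.51  0.7   0.5 ]
```

Emit:
apply_moves([
  {"tx": 0, "ty": 0, "tz": -0.5, "ax": 0, "ay": 0, "az": 0},
  {"tx": 0, "ty": 0, "tz": -0.9, "ax": 0, "ay": 0, "az": 0},
  {"tx": 0, "ty": 0, "tz": -0.95, "ax": 0, "ay": 0, "az": 0},
  {"tx": 0, "ty": 0, "tz": -0.95, "ax": 0, "ay": 0, "az": 0},
  {"tx": 0, "ty": 0, "tz": -0.95, "ax": 0, "ay": 0, "az": 0},
  {"tx": 0, "ty": 0, "tz": -0.95, "ax": 0, "ay": 0, "az": 0},
  {"tx": 0, "ty": 0, "tz": -0.3, "ax": 0, "ay": 0, "az": 0},
])

```text
time_s: 27.15
ee_pos: [0.5807, -0.2679, 0.4023]
eef_rot: [3.139, -0.002, -0.198]
force: [-0.6, -0.1, -2.1]
grip_width: 0.0198
grip_force: 39.7
```

```bash
python3 - <<'E'
from h import *
M,zt,y,up=tube();M2=M-.00145*y-.0023*up
L,_=now();P=frame(M2+.100*zt,zt,-up);W=P.copy();W[2,3]+=.08
rv=Ro.from_matrix(L[:3,:3].T@W[:3,:3]).as_rotvec()
Q=T([.56,.0,.42],L[:3,:3]@Ro.from_rotvec(rv/2).as_matrix())
for a,b in((L,Q),(Q,W)):
  n=steps(a,b,14);X=np.real(logm(np.linalg.inv(a)@b))
  for k in range(0,n+1,3):
    B=a@expm(X*k/n);print(B[:3,3].round(3),(B[:3,3]+.18*B[:3,2]).round(3),B[:3,0].round(2))
E
```

```text
14 rows of [ 0.181 -0.655  0.048  0.257  0.1   -0.955]
[ 0.581 -0.268  0.402] [ 0.581 -0.268  0.222] [ 0.98 -0.2   0.  ]
[ 0.604 -0.211  0.399] [ 0.609 -0.2    0.22 ] [1.   0.05 0.04]
[ 0.612 -0.151  0.401] [ 0.62  -0.127  0.222] [0.95 0.29 0.08]
[ 0.605 -0.09   0.406] [ 0.612 -0.053  0.229] [0.85 0.51 0.14]
[ 0.582 -0.034  0.413] [0.586 0.015 0.24 ] [0.69 0.69 0.21]
14 rows of [ 0.621 -0.068  0.256  0.257  0.1   -0.955]
[0.56 0.   0.42] [0.559 0.056 0.249] [0.56 0.79 0.26]
[0.581 0.056 0.415] [0.572 0.121 0.247] [0.34 0.88 0.32]
[0.588 0.117 0.414] [0.568 0.188 0.25 ] [0.1  0.92 0.39]
[0.58  0.177 0.416] [0.548 0.251 0.256] [-0.15  0.89  0.44]
[0.557 0.233 0.422] [0.512 0.307 0.264] [-0.38  0.79  0.48]
```

Emit:
apply_moves([
  {"tx": 0.181, "ty": -0.655, "tz": 0.048, "ax": 0.257, "ay": 0.1, "az": -0.955},
  {"tx": 0.181, "ty": -0.655, "tz": 0.048, "ax": 0.257, "ay": 0.1, "az": -0.955},
  {"tx": 0.181, "ty": -0.655, "tz": 0.048, "ax": 0.257, "ay": 0.1, "az": -0.955},
  {"tx": 0.181, "ty": -0.655, "tz": 0.048, "ax": 0.257, "ay": 0.1, "az": -0.955},
  {"tx": 0.181, "ty": -0.655, "tz": 0.048, "ax": 0.257, "ay": 0.1, "az": -0.955},
  {"tx": 0.181, "ty": -0.655, "tz": 0.048, "ax": 0.257, "ay": 0.1, "az": -0.955},
  {"tx": 0.181, "ty": -0.655, "tz": 0.048, "ax": 0.257, "ay": 0.1, "az": -0.955},
  {"tx": 0.181, "ty": -0.655, "tz": 0.048, "ax": 0.257, "ay": 0.1, "az": -0.955},
  {"tx": 0.181, "ty": -0.655, "tz": 0.048, "ax": 0.257, "ay": 0.1, "az": -0.955},
  {"tx": 0.181, "ty": -0.655, "tz": 0.048, "ax": 0.257, "ay": 0.1, "az": -0.955},
  {"tx": 0.181, "ty": -0.655, "tz": 0.048, "ax": 0.257, "ay": 0.1, "az": -0.955},
  {"tx": 0.181, "ty": -0.655, "tz": 0.048, "ax": 0.257, "ay": 0.1, "az": -0.955},
])

```text
time_s: 28.65
ee_pos: [0.5824, -0.0331, 0.4106]
eef_rot: [-2.96, -0.21, 0.792]
force: [0.5, -0.1, -1.8]
grip_width: 0.0194
grip_force: 39.7
```

Emit:
apply_moves([
  {"tx": 0.181, "ty": -0.655, "tz": 0.048, "ax": 0.257, "ay": 0.1, "az": -0.955},
  {"tx": 0.181, "ty": -0.655, "tz": 0.048, "ax": 0.257, "ay": 0.1, "az": -0.955},
  {"tx": 0.621, "ty": -0.068, "tz": 0.256, "ax": 0.257, "ay": 0.1, "az": -0.955},
  {"tx": 0.621, "ty": -0.068, "tz": 0.256, "ax": 0.257, "ay": 0.1, "az": -0.955},
  {"tx": 0.621, "ty": -0.068, "tz": 0.256, "ax": 0.257, "ay": 0.1, "az": -0.955},
  {"tx": 0.621, "ty": -0.068, "tz": 0.256, "ax": 0.257, "ay": 0.1, "az": -0.955},
  {"tx": 0.621, "ty": -0.068, "tz": 0.256, "ax": 0.257, "ay": 0.1, "az": -0.955},
  {"tx": 0.621, "ty": -0.068, "tz": 0.256, "ax": 0.257, "ay": 0.1, "az": -0.955},
  {"tx": 0.621, "ty": -0.068, "tz": 0.256, "ax": 0.257, "ay": 0.1, "az": -0.955},
  {"tx": 0.621, "ty": -0.068, "tz": 0.256, "ax": 0.257, "ay": 0.1, "az": -0.955},
  {"tx": 0.621, "ty": -0.068, "tz": 0.256, "ax": 0.257, "ay": 0.1, "az": -0.955},
])

```text
time_s: 30.02
ee_pos: [0.5801, 0.1771, 0.4137]
eef_rot: [-3.029, -0.457, 1.736]
force: [-0.6, 0.6, -3.5]
grip_width: 0.0198
grip_force: 39.7
```

```bash
python3 - <<'E'
from h import *
M,zt,y,up=tube();M2=M-.00145*y-.0023*up
A,o=now();print(o["qpos"],o["ee_pos"],o["eef_rot"]);P=frame(M2+.100*zt,zt,-up);W=P.copy();W[2,3]+=.08
steps(A,W);steps(W,P,3)
E
```

```text
[ 0.18375907  0.436878    1.33213759  0.45788322  1.49751001 -0.0709715 ] [0.58012163 0.17707811 0.41365217] [-3.02884837 -0.45745258  1.73607739]
5 rows of [ 0.628 -0.07   0.239  0.251  0.095 -0.952]
3 rows of [-0.444  0.     0.77   0.     0.    -0.   ]
```

Emit:
apply_moves([
  {"tx": 0.628, "ty": -0.07, "tz": 0.239, "ax": 0.251, "ay": 0.095, "az": -0.952},
  {"tx": 0.628, "ty": -0.07, "tz": 0.239, "ax": 0.251, "ay": 0.095, "az": -0.952},
  {"tx": 0.628, "ty": -0.07, "tz": 0.239, "ax": 0.251, "ay": 0.095, "az": -0.952},
  {"tx": 0.628, "ty": -0.07, "tz": 0.239, "ax": 0.251, "ay": 0.095, "az": -0.952},
  {"tx": 0.628, "ty": -0.07, "tz": 0.239, "ax": 0.251, "ay": 0.095, "az": -0.952},
  {"tx": -0.444, "ty": 0, "tz": 0.77, "ax": 0, "ay": 0, "az": 0},
  {"tx": -0.444, "ty": 0, "tz": 0.77, "ax": 0, "ay": 0, "az": 0},
  {"tx": -0.444, "ty": 0, "tz": 0.77, "ax": 0, "ay": 0, "az": 0},
  {"tx": 0, "ty": 0, "tz": 0, "ax": 0, "ay": 0, "az": 0},
  {"tx": 0, "ty": 0, "tz": 0, "ax": 0, "ay": 0, "az": 0},
])

```text
time_s: 31.28
ee_pos: [0.5346, 0.2651, 0.3486]
eef_rot: [3.14, -0.523, 2.202]
force: [0.0, 0.2, -1.2]
grip_width: 0.0199
grip_force: 39.7
```

```bash
python3 st.py nogo; python3 - <<'E'
from h import *
M,zt,y,up=tube();M2=M-.00145*y-.0023*up
A,o=now();steps(A,frame(M2+.070*zt,zt,-up),3)
E
```

```text
t 31.275 end rel mouth (out,y,up) mm [44.17 -1.99 -0.45] centre [100.17  -2.08  -0.5 ] axis err deg [-0.1  -0.04]
force out,y,up [-0.47 -0.15 -1.1 ] mom [-0.021  0.414 -0.031] gw 0.019892106500136304
3 rows of [-0.337 -0.001  0.02   0.01   0.003 -0.007]
```

Emit:
apply_moves([
  {"tx": -0.337, "ty": -0.004, "tz": 0.02, "ax": 0.01, "ay": 0.003, "az": -0.007},
  {"tx": -0.337, "ty": -0.004, "tz": 0.02, "ax": 0.01, "ay": 0.003, "az": -0.007},
  {"tx": -0.337, "ty": -0.004, "tz": 0.02, "ax": 0.01, "ay": 0.003, "az": -0.007},
  {"tx": 0, "ty": 0, "tz": 0, "ax": 0, "ay": 0, "az": 0},
  {"tx": 0, "ty": 0, "tz": 0, "ax": 0, "ay": 0, "az": 0},
])

```text
time_s: 31.9
ee_pos: [0.5492, 0.2444, 0.331]
eef_rot: [-3.141, -0.524, 2.204]
force: [1.3, 0.4, -1.9]
grip_width: 0.0197
grip_force: 39.7
```

```bash
python3 st.py nogo
```

```text
t 31.9 end rel mouth (out,y,up) mm [13.66 -0.98 -3.1 ] centre [69.66 -1.   -3.08] axis err deg [-0.02  0.02]
force out,y,up [-1.37 -1.29 -1.44] mom [ 0.01   0.427 -0.067] gw 0.019722706992635928
```

Emit:
apply_moves([
  {"tx": -0.06, "ty": 0.016, "tz": -0.025, "ax": 0, "ay": 0, "az": 0},
  {"tx": -0.06, "ty": 0, "tz": 0, "ax": 0, "ay": 0, "az": 0},
  {"tx": -0.06, "ty": 0, "tz": 0, "ax": 0, "ay": 0, "az": 0},
  {"tx": -0.04, "ty": 0, "tz": 0, "ax": 0, "ay": 0, "az": 0},
  {"tx": 0, "ty": 0, "tz": 0, "ax": 0, "ay": 0, "az": 0},
])

```text
time_s: 32.52
ee_pos: [0.5532, 0.2397, 0.3282]
eef_rot: [-3.141, -0.524, 2.204]
force: [0.1, 0.1, -1.5]
grip_width: 0.0198
grip_force: 39.7
```

```bash
python3 st.py nogo
```

```text
t 32.525 end rel mouth (out,y,up) mm [ 6.95 -1.38 -2.44] centre [62.95 -1.41 -2.42] axis err deg [-0.02  0.02]
force out,y,up [-0.74 -0.18 -1.29] mom [0.006 0.441 0.   ] gw 0.019819407455935804
```

Emit:
apply_moves([
  {"tx": -0.03, "ty": 0, "tz": 0, "ax": 0, "ay": 0, "az": 0},
  {"tx": -0.03, "ty": 0, "tz": 0, "ax": 0, "ay": 0, "az": 0},
  {"tx": -0.03, "ty": 0, "tz": 0, "ax": 0, "ay": 0, "az": 0},
  {"tx": 0, "ty": 0, "tz": 0, "ax": 0, "ay": 0, "az": 0},
])

```text
time_s: 33.02
ee_pos: [0.5545, 0.2379, 0.3269]
eef_rot: [-3.141, -0.524, 2.204]
force: [0.0, 0.1, -1.2]
grip_width: 0.0198
grip_force: 39.7
```

```bash
python3 st.py nogo
```

```text
t 33.025 end rel mouth (out,y,up) mm [ 4.26 -1.38 -2.45] centre [60.26 -1.4  -2.43] axis err deg [-0.02  0.02]
force out,y,up [-0.53 -0.09 -1.05] mom [0.06  0.42  0.034] gw 0.01982329702980421
```

Emit:
apply_moves([
  {"tx": -0.03, "ty": 0, "tz": 0, "ax": 0, "ay": 0, "az": 0},
  {"tx": -0.03, "ty": 0, "tz": 0, "ax": 0, "ay": 0, "az": 0},
  {"tx": 0, "ty": 0, "tz": 0, "ax": 0, "ay": 0, "az": 0},
])

```text
time_s: 33.4
ee_pos: [0.5554, 0.2368, 0.3261]
eef_rot: [-3.141, -0.524, 2.204]
force: [-0.8, 1.5, -0.6]
grip_width: 0.02
grip_force: 39.7
```

```bash
python3 st.py nogo
```

```text
t 33.4 end rel mouth (out,y,up) mm [ 2.79 -1.43 -2.47] centre [58.79 -1.43 -2.42] axis err deg [-0.    0.05]
force out,y,up [ 1.16 -0.21 -1.39] mom [ 0.073 -0.182 -0.01 ] gw 0.019962266590590635
```

Emit:
apply_moves([
  {"tx": -0.025, "ty": 0, "tz": 0, "ax": 0, "ay": 0, "az": 0},
  {"tx": -0.015, "ty": 0, "tz": 0, "ax": 0, "ay": 0, "az": 0},
  {"tx": 0, "ty": 0, "tz": 0, "ax": 0, "ay": 0, "az": 0},
])

```text
time_s: 33.78
ee_pos: [0.5557, 0.2365, 0.326]
eef_rot: [-3.141, -0.526, 2.205]
force: [-5.7, 6.6, 4.2]
grip_width: 0.0194
grip_force: 39.7
```

```bash
python3 st.py nogo
```

```text
t 33.775 end rel mouth (out,y,up) mm [ 2.66 -1.58 -2.45] centre [58.66 -1.53 -2.32] axis err deg [0.04 0.13]
force out,y,up [ 9.64  0.67 -0.76] mom [ 0.209 -1.509 -0.067] gw 0.019423642348853347
```

Emit:
apply_moves([
  {"tx": 0, "ty": 0, "tz": 0, "ax": 0, "ay": 0, "az": 0},
  {"tx": 0, "ty": 0, "tz": 0, "ax": 0, "ay": 0, "az": 0},
  {"tx": 0, "ty": 0, "tz": 0, "ax": 0, "ay": 0, "az": 0},
  {"tx": 0, "ty": 0, "tz": 0, "ax": 0, "ay": 0, "az": 0},
  {"tx": 0, "ty": 0, "tz": 0, "ax": 0, "ay": 0, "az": 0},
  {"tx": 0, "ty": 0, "tz": 0, "ax": 0, "ay": 0, "az": 0},
  {"tx": 0, "ty": 0, "tz": 0, "ax": 0, "ay": 0, "az": 0},
  {"tx": 0, "ty": 0, "tz": 0, "ax": 0, "ay": 0, "az": 0},
])

```text
time_s: 34.78
ee_pos: [0.5557, 0.2366, 0.326]
eef_rot: [-3.141, -0.526, 2.205]
force: [-6.7, 6.9, 3.9]
grip_width: 0.02
grip_force: 39.7
```

```bash
python3 st.py nogo
```

```text
t 34.775 end rel mouth (out,y,up) mm [ 2.67 -1.54 -2.49] centre [58.67 -1.5  -2.36] axis err deg [0.04 0.13]
force out,y,up [10.21  1.27 -1.35] mom [ 0.226 -1.487 -0.031] gw 0.019964867941065046
```

Emit:
apply_moves([
  {"tx": 0.1, "ty": 0, "tz": 0, "ax": 0, "ay": 0, "az": 0},
  {"tx": 0.3, "ty": 0, "tz": 0, "ax": 0, "ay": 0, "az": 0},
  {"tx": 0.5, "ty": 0, "tz": 0, "ax": 0, "ay": 0, "az": 0},
  {"tx": 0.5, "ty": 0, "tz": 0, "ax": 0, "ay": 0, "az": 0},
  {"tx": 0.45, "ty": 0, "tz": -0.77, "ax": 0, "ay": 0, "az": 0},
  {"tx": 0.45, "ty": 0, "tz": -0.77, "ax": 0, "ay": 0, "az": 0},
  {"tx": 0.45, "ty": 0, "tz": -0.77, "ax": 0, "ay": 0, "az": 0},
  {"tx": 0, "ty": 0, "tz": 0, "ax": 0, "ay": 0, "az": 0},
])

```text
time_s: 35.78
ee_pos: [0.5338, 0.266, 0.4288]
eef_rot: [3.138, -0.523, 2.207]
force: [0.0, -0.1, -2.4]
grip_width: 0.0198
grip_force: 39.7
```

```bash
python3 - <<'E'
from h import *
A,o=now();print(o["ee_pos"],o["time_s"]);L=pose([.5807,-.268,.40],[np.pi,0,-.198])
rv=Ro.from_matrix(A[:3,:3].T@L[:3,:3]).as_rotvec();print(rv)
Q=T([.56,.0,.42],A[:3,:3]@Ro.from_rotvec(rv/2).as_matrix())
for a,b in((A,Q),(Q,L)):
  n=steps(a,b,14);X=np.real(logm(np.linalg.inv(a)@b))
  for k in range(0,n+1,4):
    B=a@expm(X*k/n);print(B[:3,3].round(3),(B[:3,3]+.18*B[:3,2]).round(3),B[:3,0].round(2))
E
```

```text
[0.53383547 0.26601651 0.42882962] 35.775
[-0.6235397  -0.24535658  2.33585731]
14 rows of [-0.625  0.011 -0.258 -0.255 -0.1    0.956]
[0.534 0.266 0.429] [0.481 0.339 0.273] [-0.51  0.7   0.5 ]
[0.574 0.196 0.419] [0.538 0.271 0.26 ] [-0.23  0.86  0.46]
[0.588 0.117 0.415] [0.568 0.188 0.251] [0.09 0.92 0.39]
[0.576 0.037 0.416] [0.57  0.099 0.248] [0.41 0.86 0.3 ]
14 rows of [-0.235  0.638 -0.059 -0.255 -0.1    0.956]
[0.56 0.   0.42] [0.559 0.056 0.249] [0.56 0.79 0.26]
[ 0.599 -0.07   0.407] [ 0.605 -0.03   0.232] [0.8  0.58 0.16]
[ 0.612 -0.151  0.399] [ 0.62  -0.126  0.221] [0.95 0.29 0.08]
[ 0.598 -0.231  0.398] [ 0.602 -0.223  0.218] [ 1.   -0.03  0.02]
```

Emit:
apply_moves([
  {"tx": -0.625, "ty": 0.011, "tz": -0.258, "ax": -0.255, "ay": -0.1, "az": 0.956},
  {"tx": -0.625, "ty": 0.011, "tz": -0.258, "ax": -0.255, "ay": -0.1, "az": 0.956},
  {"tx": -0.625, "ty": 0.011, "tz": -0.258, "ax": -0.255, "ay": -0.1, "az": 0.956},
  {"tx": -0.625, "ty": 0.011, "tz": -0.258, "ax": -0.255, "ay": -0.1, "az": 0.956},
  {"tx": -0.625, "ty": 0.011, "tz": -0.258, "ax": -0.255, "ay": -0.1, "az": 0.956},
  {"tx": -0.625, "ty": 0.011, "tz": -0.258, "ax": -0.255, "ay": -0.1, "az": 0.956},
  {"tx": -0.625, "ty": 0.011, "tz": -0.258, "ax": -0.255, "ay": -0.1, "az": 0.956},
  {"tx": -0.625, "ty": 0.011, "tz": -0.258, "ax": -0.255, "ay": -0.1, "az": 0.956},
  {"tx": -0.625, "ty": 0.011, "tz": -0.258, "ax": -0.255, "ay": -0.1, "az": 0.956},
  {"tx": -0.625, "ty": 0.011, "tz": -0.258, "ax": -0.255, "ay": -0.1, "az": 0.956},
  {"tx": -0.625, "ty": 0.011, "tz": -0.258, "ax": -0.255, "ay": -0.1, "az": 0.956},
  {"tx": -0.625, "ty": 0.011, "tz": -0.258, "ax": -0.255, "ay": -0.1, "az": 0.956},
])

```text
time_s: 37.28
ee_pos: [0.576, 0.0365, 0.4129]
eef_rot: [-2.954, -0.302, 1.119]
force: [-0.1, -0.3, -1.2]
grip_width: 0.02
grip_force: 39.7
```

Emit:
apply_moves([
  {"tx": -0.625, "ty": 0.011, "tz": -0.258, "ax": -0.255, "ay": -0.1, "az": 0.956},
  {"tx": -0.625, "ty": 0.011, "tz": -0.258, "ax": -0.255, "ay": -0.1, "az": 0.956},
  {"tx": -0.235, "ty": 0.638, "tz": -0.059, "ax": -0.255, "ay": -0.1, "az": 0.956},
  {"tx": -0.235, "ty": 0.638, "tz": -0.059, "ax": -0.255, "ay": -0.1, "az": 0.956},
  {"tx": -0.235, "ty": 0.638, "tz": -0.059, "ax": -0.255, "ay": -0.1, "az": 0.956},
  {"tx": -0.235, "ty": 0.638, "tz": -0.059, "ax": -0.255, "ay": -0.1, "az": 0.956},
  {"tx": -0.235, "ty": 0.638, "tz": -0.059, "ax": -0.255, "ay": -0.1, "az": 0.956},
  {"tx": -0.235, "ty": 0.638, "tz": -0.059, "ax": -0.255, "ay": -0.1, "az": 0.956},
  {"tx": -0.235, "ty": 0.638, "tz": -0.059, "ax": -0.255, "ay": -0.1, "az": 0.956},
  {"tx": -0.235, "ty": 0.638, "tz": -0.059, "ax": -0.255, "ay": -0.1, "az": 0.956},
  {"tx": -0.235, "ty": 0.638, "tz": -0.059, "ax": -0.255, "ay": -0.1, "az": 0.956},
  {"tx": -0.235, "ty": 0.638, "tz": -0.059, "ax": -0.255, "ay": -0.1, "az": 0.956},
])

```text
time_s: 38.78
ee_pos: [0.6084, -0.1918, 0.3939]
eef_rot: [-3.06, -0.043, 0.131]
force: [0.6, 0.5, -2.5]
grip_width: 0.0196
grip_force: 39.7
```

```bash
python3 - <<'E'
from h import *
A,o=now();print(o["ee_pos"],o["eef_rot"],o["time_s"]);L=pose([.5807,-.268,.40],[np.pi,0,-.198]);steps(A,L)
E
```

```text
[ 0.6084427  -0.19182803  0.39391901] [-3.05951682 -0.04315954  0.13134749] 38.775
4 rows of [-0.236  0.632 -0.09  -0.253 -0.084  0.948]
```

Emit:
apply_moves([
  {"tx": -0.236, "ty": 0.632, "tz": -0.09, "ax": -0.253, "ay": -0.084, "az": 0.948},
  {"tx": -0.236, "ty": 0.632, "tz": -0.09, "ax": -0.253, "ay": -0.084, "az": 0.948},
  {"tx": -0.236, "ty": 0.632, "tz": -0.09, "ax": -0.253, "ay": -0.084, "az": 0.948},
  {"tx": -0.236, "ty": 0.632, "tz": -0.09, "ax": -0.253, "ay": -0.084, "az": 0.948},
  {"tx": 0, "ty": 0, "tz": 0, "ax": 0, "ay": 0, "az": 0},
  {"tx": 0, "ty": 0, "tz": 0, "ax": 0, "ay": 0, "az": 0},
])

```text
time_s: 39.52
ee_pos: [0.5812, -0.2672, 0.4008]
eef_rot: [-3.14, -0.001, -0.194]
force: [0.3, 0.7, -2.1]
grip_width: 0.0196
grip_force: 39.7
```

```bash
python3 - <<'E'
from h import *
A,o=now();print(o["ee_pos"],o["eef_rot"],o["time_s"]);L=pose([.5807,-.268,.2353],[np.pi,0,-.198]);steps(A,L)
L[2,3]=A[2,3];steps(A,L)
E
```

```text
[ 0.58117288 -0.26719942  0.40079215] [-3.14022139e+00 -1.18638510e-03 -1.93990861e-01] 39.525
6 rows of [-0.002  0.006  0.919 -0.003 -0.002  0.008]
1 rows of [-0.01   0.029 -0.    -0.016 -0.014  0.046]
```

Emit:
apply_moves([
  {"tx": -0.01, "ty": 0.029, "tz": 0.6, "ax": -0.016, "ay": -0.014, "az": 0.046},
  {"tx": 0, "ty": 0, "tz": 0.95, "ax": 0, "ay": 0, "az": 0},
  {"tx": 0, "ty": 0, "tz": 0.95, "ax": 0, "ay": 0, "az": 0},
  {"tx": 0, "ty": 0, "tz": 0.95, "ax": 0, "ay": 0, "az": 0},
  {"tx": 0, "ty": 0, "tz": 0.95, "ax": 0, "ay": 0, "az": 0},
  {"tx": 0, "ty": 0, "tz": 0.6, "ax": 0, "ay": 0, "az": 0},
  {"tx": 0, "ty": 0, "tz": 0.25, "ax": 0, "ay": 0, "az": 0},
  {"tx": 0, "ty": 0, "tz": 0.12, "ax": 0, "ay": 0, "az": 0},
  {"tx": 0, "ty": 0, "tz": 0, "ax": 0, "ay": 0, "az": 0},
])

```text
time_s: 40.65
ee_pos: [0.5807, -0.2689, 0.2411]
eef_rot: [3.14, -0.002, -0.2]
force: [0.1, 0.6, -1.7]
grip_width: 0.0196
grip_force: 39.7
```

Emit:
apply_moves([
  {"tx": 0, "ty": -0.027, "tz": 0.1, "ax": 0, "ay": 0, "az": 0},
  {"tx": 0, "ty": 0, "tz": 0.09, "ax": 0, "ay": 0, "az": 0},
  {"tx": 0, "ty": 0, "tz": 0, "ax": 0, "ay": 0, "az": 0},
])

```text
time_s: 41.02
ee_pos: [0.5809, -0.2681, 0.2354]
eef_rot: [3.14, -0.002, -0.2]
force: [0.8, 0.0, 2.5]
grip_width: 0.02
grip_force: 39.8
```

Seated. I release, rise clear, back off and check.

Emit:
apply_moves([
  {"tx": 0, "ty": 0, "tz": 0, "ax": 0, "ay": 0, "az": 0},
  {"tx": 0, "ty": 0, "tz": 0, "ax": 0, "ay": 0, "az": 0},
  {"tx": 0, "ty": 0, "tz": 0, "ax": 0, "ay": 0, "az": 0},
  {"tx": 0, "ty": 0, "tz": 0, "ax": 0, "ay": 0, "az": 0},
  {"tx": 0, "ty": 0, "tz": -0.4, "ax": 0, "ay": 0, "az": 0},
  {"tx": 0, "ty": 0, "tz": -0.9, "ax": 0, "ay": 0, "az": 0},
  {"tx": 0, "ty": 0, "tz": -0.9, "ax": 0, "ay": 0, "az": 0},
  {"tx": 0, "ty": 0, "tz": -0.9, "ax": 0, "ay": 0, "az": 0},
  {"tx": 0, "ty": 0, "tz": -0.9, "ax": 0, "ay": 0, "az": 0},
  {"tx": -0.5, "ty": 0, "tz": -0.5, "ax": 0, "ay": 0, "az": 0},
  {"tx": 0, "ty": 0, "tz": 0, "ax": 0, "ay": 0, "az": 0},
  {"tx": 0, "ty": 0, "tz": 0, "ax": 0, "ay": 0, "az": 0},
], jaw=0.4)

```text
time_s: 42.52
ee_pos: [0.5661, -0.2649, 0.3695]
eef_rot: [3.141, -0.001, -0.2]
force: [-0.1, -0.0, -0.3]
grip_width: 0.0567
grip_force: 0.0
```

```bash
python3 - <<'E'
from h import *
from station import camera
c=camera("scene");cv2.imwrite("pics/s5.png",c["pixels"][130:370,170:490,::-1].repeat(2,0).repeat(2,1))
E
```

```text
(no output)
```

View pics/s5.png

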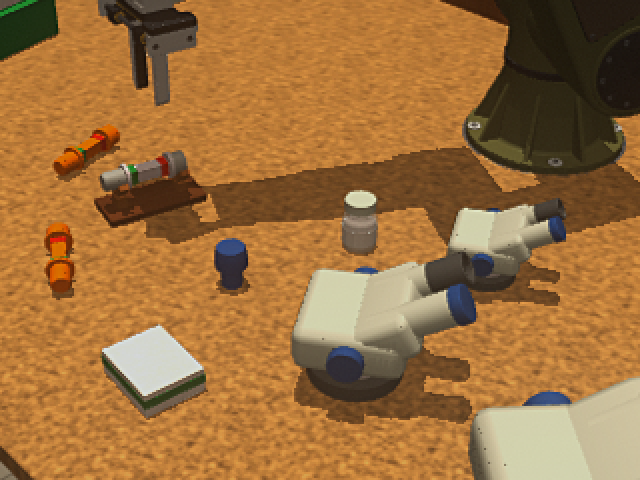

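The gauge lies in its cradle (crop (145,170)), the bystanders haven't moved, and the gripper is clear, so I'm handing in.

```bash
python3 -c "from station import hand_in;print(hand_in())"
```

```text
the job is handed in; nothing more can be done
None
```

The job is done and handed in at about 43 s: the go end went fully in and paused 1 s with its collar on the mouth, the no-go face pressed squarely at about 10 N for 1 s without entering, and the gauge is back in its cradle with the eyepiece, jar and carton undisturbed; I turned it end for end by regrasping it in the cradle, since joint 6 could not make the half turn at the tube.

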